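# Pack up the bead game: zero the round counter, row up the jars, lay the hold-down bar

## Task

Pack up the bead game for the night: turn the round counter's knob anticlockwise, all the way back to its zero stop, and stand every bead jar upright in one straight row on the rack's strip, side by side between the two wooden uprights and on the line that joins their notches. When all the jars stand in the row, and not before, lay the aluminium hold-down bar across the uprights, one end lying flat in each notch and about the same overhang at both ends, so that it passes over the jar lids. Leave the bell, the chess knight and the hourglass where they stand.

Things in the scene. Friction and masses are not known exactly. Their poses are not given: they have to be found in the camera images.
- rack: jar rack fixed to the shelf: two beech uprights, 70 (x) by 30 (y) mm, and a thin grey strip flush with the shelf between them. Origin on the shelf midway between the uprights; y runs along the row from upright to upright. Upright centres at y = +-170 mm, inner faces at +-155. Notch in each top, along y: floor 84 mm above the shelf, 38 mm wide (x +-19), between cheeks with tops at 98 mm
- jar1: screw-top clear plastic jar of blue glass beads, one of 3 to 5 alike: 50 mm diameter body, white lid 54 mm diameter and 16 mm high at the top, 74 mm high in all, about 0.16 kg. Origin at the centre of its underside, z up through the lid; round, so its yaw does not matter. Any jar may take any place in the row
- jar2: screw-top clear plastic jar of blue glass beads, one of 3 to 5 alike: 50 mm diameter body, white lid 54 mm diameter and 16 mm high at the top, 74 mm high in all, about 0.16 kg. Origin at the centre of its underside, z up through the lid; round, so its yaw does not matter. Any jar may take any place in the row
- jar3: screw-top clear plastic jar of blue glass beads, one of 3 to 5 alike: 50 mm diameter body, white lid 54 mm diameter and 16 mm high at the top, 74 mm high in all, about 0.16 kg. Origin at the centre of its underside, z up through the lid; round, so its yaw does not matter. Any jar may take any place in the row
- jar4: screw-top clear plastic jar of blue glass beads, one of 3 to 5 alike: 50 mm diameter body, white lid 54 mm diameter and 16 mm high at the top, 74 mm high in all, about 0.16 kg. Origin at the centre of its underside, z up through the lid; round, so its yaw does not matter. Any jar may take any place in the row
- jar5: screw-top clear plastic jar of blue glass beads, one of 3 to 5 alike: 50 mm diameter body, white lid 54 mm diameter and 16 mm high at the top, 74 mm high in all, about 0.16 kg. Origin at the centre of its underside, z up through the lid; round, so its yaw does not matter. Any jar may take any place in the row
- bar: aluminium hold-down bar, 26 mm wide (its x), 380 mm long (its y), 24 mm high (its z), about 0.25 kg, lying loose on the shelf at the start. Origin at the centre of its underside
- counter: round counter fixed to the shelf: grey housing 120 mm (x) by 110 mm (y) by 40 mm high with a white dial and a black knob on top. Origin at the centre of its underside, z up. The knob's axis is vertical through the origin. The zero stop, a thick tick with a small steel pin beside it, is on the dial's -x side
- knob_grip (a point): point on the knob's axis where the TCP may grip, 72 mm above the shelf. The knob: a disc of 34 mm radius (top 49 mm above the shelf) with an upright grip bar across it, 60 mm long, 18 mm thick, top 85 mm above the shelf. The point's x axis runs along the grip bar, away from the pointer end
- knob_pointer (a point): pointer end of the knob (white line and tab), 34 mm from its axis, 72 mm above the shelf; at the zero stop it points along the counter's -x axis
- counter_knob (a joint): angle of the counter's knob in rad: 0 at the zero stop, growing as it is turned clockwise seen from above (up to 5.0). It is reset by turning it anticlockwise seen from above until it meets the stop; it stays where it is left
- bell: steel counter bell with a press plunger, 88 mm diameter, 56 mm high; bystander. Origin at the centre of its underside
- knight: beech chess knight, 48 mm base, 96 mm high; bystander. Origin at the centre of its underside
- hourglass: hourglass in a red plastic stand, 72 mm diameter, 120 mm high; bystander. Origin at the centre of its underside

How it is judged:
By the outcome, as a careful person would: the job done as asked, in the order asked, and still so for the second after the job is handed in, with the robot touching nothing.
Of jar1, jar2, jar3, jar4, jar5 only 3 to 5 are there at a start; the rules pass over those that are not, and their reading is None.
At some moment in a run one of jar1, jar2, jar3, jar4, jar5 may be knocked a few centimetres aside while the robot is not near it.
It also fails if it takes over 210 s, if anything falls off the work surface, if the arm or the gripper's body presses on something with over 40 N, if the wrist force passes 120 N, or if a joint passes its speed limit or range.

## Robot

A 7-joint arm with a two-finger parallel gripper is mounted at the origin on the work surface. World frame = base frame: x ahead of the robot, y to its left, z up, the work surface at z = 0. Lengths are in m, angles in rad, forces in N, time in s.
With the tool pointing down it reaches from about 0.4 to 0.85 m from the base axis. Payload 10.4 kg.
Tool frame: the origin (TCP) lies between the finger pads, 19 mm behind the fingertips; this is the grasp point; z points along the fingers, y is the line along which they close (so a half turn about z gives the same grasp; the last joint's range is limited). The gripper opens to 87 mm and grips with 3 to 60 N. Pads are 19 mm wide; open, the fingers measure 117 mm over their backs; the gripper's body (75 mm by 190 mm) begins 51 mm behind the grasp point.
Start: joints at [1.102, 0.332, -0.065, 1.46, 0.022, 1.35, -0.088], TCP at [0.27, -0.564, 0.241] pointing down, gripper open.
Joint ranges: [-2.6, 2.6], [-0.5, 2.12], [-1.47, 1.34], [0.16, 2.42], [-1.27, 4.41], [0.06, 2.06], [-2.6, 2.6]. Speed limits (rad/s): [2.22, 2.22, 2.79, 2.79, 3.14, 3.14, 3.14].

## Interface

Orientations are given as a unit quaternion [x, y, z, w].
In Python, from bench import * gives the robot as it stands.
- The arm moves only by the tool carry_out, never from a script. Its argument "deltas" is a list of rows, each an object with "hand": the finger opening in mm, from 0 to 87; "dp": the shift along the tool's x, y, z each as a share of 250 mm, from -1 to 1, a list of three; "spin": the turn about the tool's z as a share of pi rad, from -1 to 1. In form: [{"hand": hand, "dp": [dx, dy, dz], "spin": spin}, ...]. A call has 1 to 20 rows; each row is the pose to reach, as a shift and turn from the pose commanded when the call began, along the tool's axes at that moment, turning the shorter way round; what a row does not reach only later rows make up. A row lasts 1/10 s, in which the tool goes at most 50 mm and 8.59 degrees, less where a joint would pass 70% of its speed; a pose out of reach is approached as far as the arm can. A call with a number of a shift or a turn outside -1 to 1 is refused whole. A call with a gripper value outside its range is refused whole. The fingers move at their own pace and stop on an object; "force" is the grip in N (left out, the last holds). Time passes only in rows, so rows that repeat a pose let the fingers close. It gives the time, the measured TCP pose, the force, the opening and the grip force at its end, in the units of the state.
- read_state(): the state, without advancing time (a new reading comes with each control period).
- camera(name): name is "scene" or "side" or "wrist"; returns the picture (384x512x3 uint8, red, green, blue); there is no depth.
- get_calibration(name): a dict with "fx", "fy", "cx", "cy" (pixels), "k1" (the pictures are not rectified: a ray, as slopes to the right and down, at radius r is drawn at 1 + k1 r^2 times it, then the intrinsics apply), "R" (3x3) and "t" (3): a world point X has camera coordinates R X + t; the wrist camera has in their place "mount" (4x4, takes a point from camera to tool coordinates, whose origin is the TCP and whose axes are the flange's). Camera axes: x right, y down, z forward; pixel columns grow to the right and rows downward; lengths in m; the calibration is good to about 2 mm. A picture is of the moment at which its call begins: read the wrist's pose just before it. get_calibration takes no time and is no camera call.
- close_job(): hands the job in; it is judged then, once.
The state is a dict: "time": time; "joint_positions": joint angles; "joint_vel": joint speeds; "joint_torque": joint torques, N m; "ee_pos": TCP position; "eef_rot": TCP orientation; "ft_force": force on the tool from outside, world axes, zero at the start; "torque": the same for the moment, N m; "width": finger opening in m; "grip_force": force on a finger pad.
Only numpy, scipy, OpenCV 4.12 (cv2) and the standard library are available. Lean on these libraries where they do the work, as an engineer would, in place of code of your own. Each camera call takes 0.05 s, during which the arm holds its last target. There are 200 camera calls.

## Working session

There is one attempt and no reset: what is moved stays moved. The work goes in short steps, Python scripts to look and compute and a tool call to move; the robot and the scene stay as the last step left them, time stands still between calls to the robot, and variables do not carry over. Pictures are saved under pics/ and viewed, at most 14 in all, crops included, and the job is handed in when it is done.

Besides the shell and the picture viewer there is one more tool, called as name(argument=value, ...), one argument or row to a line, values as JSON. carry_out: Moves the arm, as the interface text tells. Its arguments: {"type":"object","properties":{"deltas":{"type":"array","items":{"type":"object","properties":{"hand":{"type":"number"},"dp":{"type":"array","items":{"type":"number","minimum":-1,"maximum":1}},"spin":{"type":"number","minimum":-1,"maximum":1}}}},"force":{"type":"number"}},"required":["deltas"]}

```bash
ls; mkdir -p pics
python3 - <<'E'
from bench import *
import cv2
s=read_state(); print({k:(v if not hasattr(v,'tolist') else v) for k,v in s.items()})
for n in ("scene","side"):
    cv2.imwrite(f"pics/{n}0.png",cv2.resize(camera(n)[:,:,::-1],(800,600),interpolation=cv2.INTER_CUBIC))
for n in ("scene","side","wrist"): print(n,get_calibration(n))
E
```

```text
pics
{'time': 0.0, 'joint_positions': array([ 1.10239585,  0.33286502, -0.06470219,  1.46092482,  0.02155119,
        1.34989051, -0.08849425]), 'joint_vel': array([-0.00151401,  0.0019378 , -0.0003001 , -0.00028916, -0.00017526,
        0.00033429,  0.00035748]), 'joint_torque': array([ 3.62178080e-04, -6.23259330e+01,  2.47464707e-02, -3.89899600e+01,
       -6.14065211e-02,  3.97227891e-02,  1.09037701e-04]), 'ee_pos': array([ 0.26934729, -0.56359224,  0.24046606]), 'eef_rot': array([ 9.75258230e-01,  2.21067631e-01, -1.61878856e-04, -6.78490714e-04]), 'ft_force': array([ 0.33397418, -0.50124722,  0.35304224]), 'torque': array([-0.02502226, -0.00792993, -0.01106755]), 'grip_force': 0.0, 'width': 0.0873499486060634}
scene {'fx': 438.36395515987715, 'fy': 438.36395515987715, 'cx': 251.20416777762756, 'cy': 195.79558091992283, 'k1': -0.12987082418676874, 'R': array([[ 0.00806078,  0.99996105, -0.00359511],
       [ 0.82065807, -0.00866956, -0.57135381],
       [-0.57136272,  0.0016552 , -0.82069598]]), 't': array([-0.02383099, -0.4371583 ,  1.66908324])}
side {'fx': 419.3312188064605, 'fy': 419.3312188064605, 'cx': 255.55597498057503, 'cy': 191.31444174441305, 'k1': -0.14267538927992862, 'R': array([[-0.85443391, -0.51933305,  0.01535824],
       [-0.36876571,  0.58535923, -0.72205708],
       [ 0.36599802, -0.62261365, -0.69166299]]), 't': array([0.5326657 , 0.29597388, 0.8465217 ])}
wrist {'fx': 286.79144393914333, 'fy': 286.79144393914333, 'cx': 253.5052670271005, 'cy': 187.34010647744884, 'k1': -0.06473136276573689, 'mount': array([[ 5.56470843e-04, -9.53160405e-01, -3.02464762e-01,
         8.29493059e-02],
       [ 9.99999844e-01,  5.47143314e-04,  1.15568547e-04,
         1.35719519e-03],
       [ 5.53362087e-05, -3.02464779e-01,  9.53160561e-01,
        -1.43220507e-01],
       [ 0.00000000e+00,  0.00000000e+00,  0.00000000e+00,
         1.00000000e+00]])}
```

View pics/scene0.png

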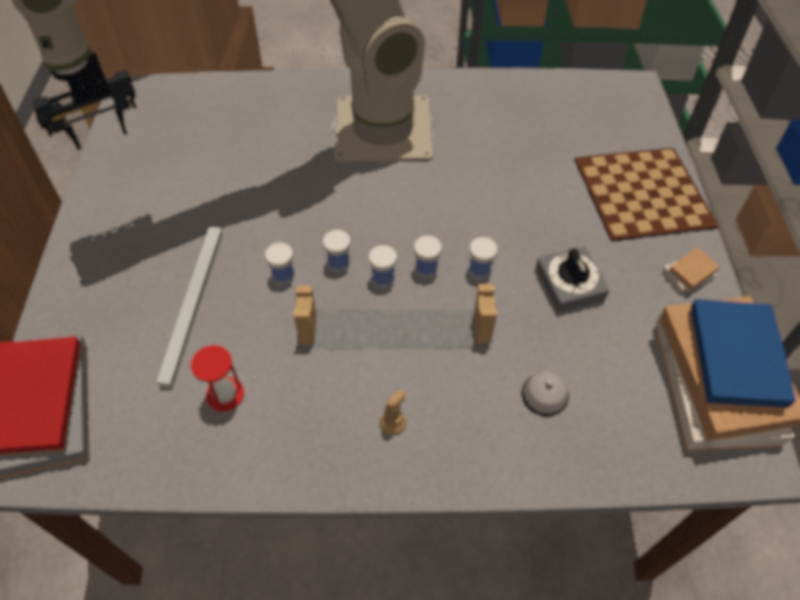

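View pics/side0.png

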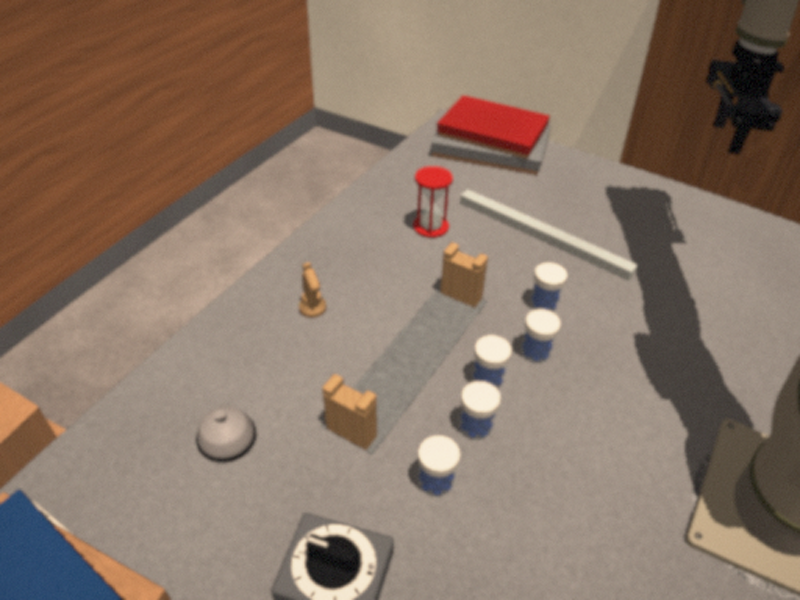

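Five upright jars, lids in the scene view at about (279,251), (337,240), (382,256), (427,246) and (483,248). The bar is at (190,305), rack uprights at (305,318) and (485,315), and the counter at (574,275). Next I measure with both cameras.

```bash
cat > h.py <<'E'
from bench import *
import numpy as np, cv2
from scipy.spatial.transform import Rotation as Ro
def cam(n,st=None):
    c=get_calibration(n); K=np.array([[c['fx'],0,c['cx']],[0,c['fy'],c['cy']],[0,0,1]]); d=np.array([c['k1'],0,0,0.])
    if n=='wrist':
        T=np.eye(4); T[:3,:3]=Ro.from_quat(st['eef_rot']).as_matrix(); T[:3,3]=st['ee_pos']
        M=np.linalg.inv(T@np.array(c['mount'])); return K,d,M[:3,:3],M[:3,3]
    return K,d,np.array(c['R']),np.array(c['t'])
def back(C,uv,z):
    K,d,R,t=C; p=cv2.undistortPoints(np.float64(uv).reshape(-1,1,2),K,d).reshape(-1,2)
    o=-R.T@t; v=np.c_[p,np.ones(len(p))]@R; return o+v*((z-o[2])/v[:,2])[:,None]
def proj(C,X):
    K,d,R,t=C; return cv2.projectPoints(np.float64(X).reshape(-1,1,3),cv2.Rodrigues(R)[0],t,K,d)[0].reshape(-1,2)
def blobs(mask,lo):
    n,l,s,c=cv2.connectedComponentsWithStats(mask.astype(np.uint8)); return [(s[i,4],c[i],l==i) for i in range(1,n) if s[i,4]>=lo]
E
cat > meas.py <<'E'
from h import *
def lids(n):
    im=camera(n).astype(int); C=cam(n)
    m=(im.min(2)>165)&(im.max(2)-im.min(2)<60)
    return im,C,blobs(m,60)
if __name__=='__main__':
    for n in ('scene','side'):
        im,C,b=lids(n)
        for a,c,_ in b: print(n,a,c.round(1),back(C,c,.068)[0].round(3))
    C=cam('scene'); f=.64
    print('bar',back(C,np.array([[214,230],[165,383]])*f,.024).round(3))
    print('upr',back(C,np.array([[305,296],[486,293]])*f,.09).round(3))
    print('knob',back(C,np.array([[574,265]])*f,.06).round(3))
    print('by',back(C,np.array([[393,425],[225,400],[546,398]])*f,.0).round(3))
E
python3 meas.py
```

```text
scene 539 [119.3 197.6] [ 0.583 -0.37   0.068]
scene 150 [214.8 153.3] [ 0.416 -0.094  0.068]
scene 159 [273.4 157. ] [0.434 0.09  0.068]
scene 157 [309.1 158. ] [0.439 0.201 0.068]
scene 160 [177.8 161.5] [ 0.448 -0.208  0.068]
scene 161 [244.5 163.2] [ 0.457 -0.     0.068]
scene 84 [356.5 175.5] [0.508 0.341 0.068]
scene 60 [378.4 177.4] [0.516 0.407 0.068]
side 601 [351.5 146.6] [ 0.501 -0.324  0.068]
side 222 [352.4 174.3] [ 0.454 -0.212  0.068]
side 278 [347.4 205.4] [ 0.422 -0.097  0.068]
side 323 [315.3 222.7] [ 0.465 -0.004  0.068]
side 385 [307.6 253.5] [0.44  0.086 0.068]
side 482 [280.8 289.6] [0.445 0.198 0.068]
side 895 [213.9 362. ] [0.472 0.394 0.068]
bar [[ 0.348 -0.361  0.024]
 [ 0.718 -0.4    0.024]]
upr [[ 0.571 -0.143  0.09 ]
 [ 0.568  0.193  0.09 ]]
knob [[0.479 0.381 0.06 ]]
by [[ 0.792  0.018  0.   ]
 [ 0.74  -0.29   0.   ]
 [ 0.742  0.3    0.   ]]
```

```bash
cat > go.py <<'E'
# usage: go.py x,y,z,yawdeg ...   (all printed relative to the present pose)
from h import *
import sys
s=read_state(); R=Ro.from_quat(s['eef_rot']).as_matrix(); yaw=np.degrees(np.arctan2(R[1,0],R[0,0]))
print('t %.1f'%s['time'],s['ee_pos'].round(4),'yaw %.1f'%yaw,'j7 %.2f'%s['joint_positions'][6],'w %.4f g %.1f'%(s['width'],s['grip_force']),s['ft_force'].round(1))
Z=Ro.from_euler('z',yaw,degrees=True).as_matrix()@np.diag([1,-1,-1])
for a in sys.argv[1:]:
    x,y,z,w=map(float,a.split(',')); d=np.array([x,y,z])-s['ee_pos']
    e=(yaw-w+180)%360-180
    print('->',a,'dp',(Z.T@d/.25).round(4),'spin %.4f'%(e/180),'rows>=%.1f'%max(np.linalg.norm(d)/.05,abs(e)/8.59), 'tilt %.4f'%np.arccos(-R[2,2]))
E
python3 go.py 0.42,-0.4,0.38,50
```

```text
t 0.2 [ 0.2694 -0.5637  0.2408] yaw 25.5 j7 -0.09 w 0.0869 g 0.0 [-0.3  0.1  0.4]
-> 0.42,-0.4,0.38,50 dp [ 0.8259 -0.3312 -0.5568] spin -0.1359 rows>=5.2 tilt 0.0008
```

carry_out(
  deltas=[
    {"hand": 87, "dp": [0.826, -0.331, -0.557], "spin": -0.136},
    {"hand": 87, "dp": [0.826, -0.331, -0.557], "spin": -0.136},
    {"hand": 87, "dp": [0.826, -0.331, -0.557], "spin": -0.136},
    {"hand": 87, "dp": [0.826, -0.331, -0.557], "spin": -0.136},
    {"hand": 87, "dp": [0.826, -0.331, -0.557], "spin": -0.136},
    {"hand": 87, "dp": [0.826, -0.331, -0.557], "spin": -0.136},
    {"hand": 87, "dp": [0.826, -0.331, -0.557], "spin": -0.136},
    {"hand": 87, "dp": [0.826, -0.331, -0.557], "spin": -0.136},
  ],
)

```text
time: 1.0
ee_pos: [0.419, -0.4012, 0.3795]
eef_rot: [0.907, 0.422, -0.001, -0.0]
ft_force: [-0.2, -1.6, 0.3]
width: 0.0869
grip_force: 0.0
```

```bash
python3 go.py 0.48,-0.17,0.38,75
```

```text
t 1.0 [ 0.419  -0.4012  0.3795] yaw 49.9 j7 -0.05 w 0.0869 g 0.0 [-0.2 -1.6  0.3]
-> 0.48,-0.17,0.38,75 dp [ 0.8649 -0.4086 -0.0021] spin -0.1392 rows>=4.8 tilt 0.0015
```

carry_out(
  deltas=[
    {"hand": 87, "dp": [0.865, -0.409, -0.002], "spin": -0.139},
    {"hand": 87, "dp": [0.865, -0.409, -0.002], "spin": -0.139},
    {"hand": 87, "dp": [0.865, -0.409, -0.002], "spin": -0.139},
    {"hand": 87, "dp": [0.865, -0.409, -0.002], "spin": -0.139},
    {"hand": 87, "dp": [0.865, -0.409, -0.002], "spin": -0.139},
    {"hand": 87, "dp": [0.865, -0.409, -0.002], "spin": -0.139},
    {"hand": 87, "dp": [0.865, -0.409, -0.002], "spin": -0.139},
  ],
)

```text
time: 1.7
ee_pos: [0.48, -0.1701, 0.38]
eef_rot: [0.793, 0.609, -0.001, -0.0]
ft_force: [-0.1, -0.8, -0.3]
width: 0.0873
grip_force: 0.0
```

```bash
python3 go.py 0.52,0.04,0.42,90
```

```text
t 1.7 [ 0.48   -0.1701  0.38  ] yaw 75.0 j7 -0.03 w 0.0873 g 0.0 [-0.1 -0.8 -0.3]
-> 0.52,0.04,0.42,90 dp [ 0.8531 -0.0634 -0.1599] spin -0.0835 rows>=4.4 tilt 0.0015
```

carry_out(
  deltas=[
    {"hand": 87, "dp": [0.853, -0.063, -0.16], "spin": -0.0835},
    {"hand": 87, "dp": [0.853, -0.063, -0.16], "spin": -0.0835},
    {"hand": 87, "dp": [0.853, -0.063, -0.16], "spin": -0.0835},
    {"hand": 87, "dp": [0.853, -0.063, -0.16], "spin": -0.0835},
    {"hand": 87, "dp": [0.853, -0.063, -0.16], "spin": -0.0835},
    {"hand": 87, "dp": [0.853, -0.063, -0.16], "spin": -0.0835},
    {"hand": 87, "dp": [0.853, -0.063, -0.16], "spin": -0.0835},
  ],
)

```text
time: 2.4
ee_pos: [0.5209, 0.0385, 0.4201]
eef_rot: [0.708, 0.706, -0.001, -0.0]
ft_force: [0.1, 0.0, -0.5]
width: 0.087
grip_force: 0.0
```

Run:
```python
from h import *
s=read_state(); im=camera('wrist'); cv2.imwrite('pics/w1r.png',im[:,:,::-1]); np.savez('w1.npz',im=im,ee_pos=s['ee_pos'],eef_rot=s['eef_rot'])
cv2.imwrite('pics/w1.png',cv2.resize(im[:,:,::-1],(800,600),interpolation=cv2.INTER_CUBIC))
C=cam('wrist',s)
m=(im.min(2)>150)&(im.max(2).astype(int)-im.min(2)<60)
for a,c,_ in blobs(m,150): print(a,c.round(1),back(C,c,.073)[0].round(4))
```

```text
979 [204.   45.8] [0.4428 0.1988 0.073 ]
841 [203.8 117.2] [0.4374 0.088  0.073 ]
650 [220.1 168.2] [0.4617 0.     0.073 ]
491 [202.9 317. ] [ 0.4119 -0.3256  0.073 ]
```

View pics/w1.png

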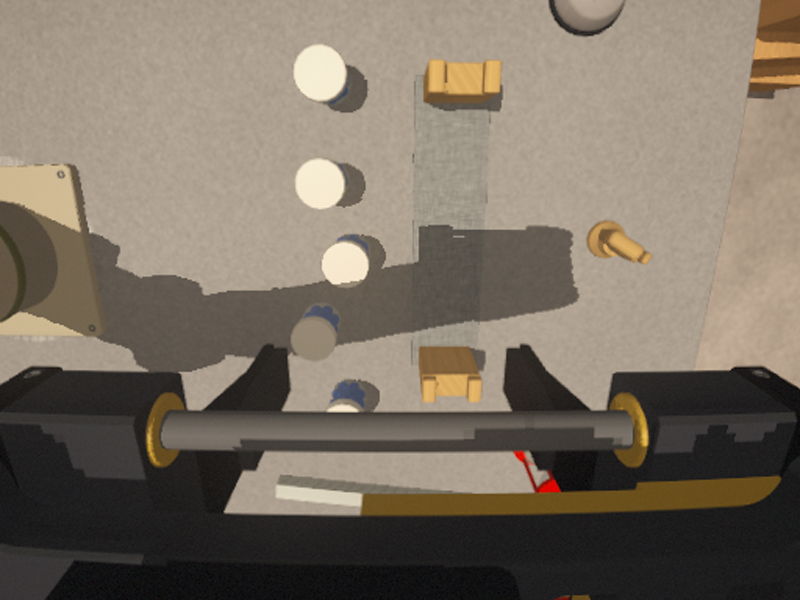

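The lids at (320,72), (320,183), (345,260), (315,335) are seen well, with uprights at (463,82) and (450,373). I'll zoom in on the uprights for the rack pose.

Run:
```python
import cv2,numpy as np
im=cv2.imread('pics/w1r.png')
a=im[30:80,255:335]; b=im[212:262,255:335]
cv2.imwrite('pics/up.png',np.vstack([cv2.resize(x,(480,300),interpolation=cv2.INTER_NEAREST) for x in(a,b)]))
```

```text
(no output)
```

View pics/up.png

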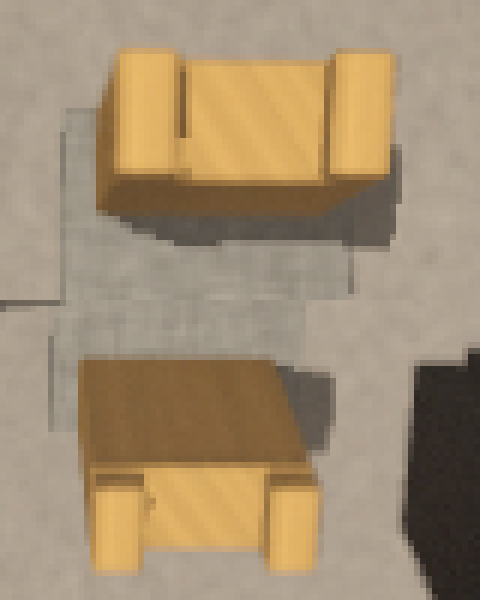

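```bash
cat > rack.py <<'E'
from h import *
d=np.load('w1.npz'); C=cam('wrist',d)
U=np.array([[118,49],[397,51],[389,174],[113,174]])/6+[254.5,29.5]
L=(np.array([[96,486],[320,486],[317,573],[94,573]])-[0,300])/6+[254.5,211.5]
a=back(C,U,.098);b=back(C,L,.098); print(a.round(4),b.round(4))
p,q=a.mean(0)[:2],b.mean(0)[:2]; print('len',np.linalg.norm(p-q),'origin',(p+q)/2,'yaw',np.degrees(np.arctan2(*(q-p)[[0,1]]*[1,-1])))
fl=back(C,np.array([[96,465],[308,463]])/6+[254.5,161.5],.084); print(fl.round(4))
E
python3 rack.py
python3 - <<'E'
import sys; sys.path.insert(0,'.')
from h import *
import os; os.chdir('.')
d=np.load('w1.npz'); C=cam('wrist',d); im=d['im']
# shadowed lid by lid ellipse, viewed coords /1.5625
print(back(C,np.array([[316,337]])*.64,.074).round(4), back(C,np.array([[345,412]])*.64,.074).round(4))
E
```

```text
[[0.5514 0.2057 0.098 ]
 [0.6207 0.2058 0.098 ]
 [0.6203 0.1769 0.098 ]
 [0.5506 0.1765 0.098 ]] [[ 0.5512 -0.1326  0.098 ]
 [ 0.6193 -0.1329  0.098 ]
 [ 0.6202 -0.1632  0.098 ]
 [ 0.5511 -0.1628  0.098 ]]
len 0.339113138164176 origin [0.58560765 0.02165275] yaw -0.05604546477559674
[[ 0.552  -0.1329  0.084 ]
 [ 0.618  -0.1325  0.084 ]]
[[ 0.4253 -0.09    0.074 ]] [[ 0.4558 -0.1926  0.074 ]]
```

```bash
python3 go.py .442,.199,.19,90
```

```text
t 2.5 [0.5208 0.0381 0.4201] yaw 89.8 j7 -0.22 w 0.0868 g 0.0 [ 0.3 -0.7 -0.2]
-> .442,.199,.19,90 dp [ 0.6425 -0.317   0.9205] spin -0.0009 rows>=5.8 tilt 0.0015
```

carry_out(
  deltas=[
    {"hand": 87, "dp": [0.643, -0.317, 0.92], "spin": -0.001},
    {"hand": 87, "dp": [0.643, -0.317, 0.92], "spin": -0.001},
    {"hand": 87, "dp": [0.643, -0.317, 0.92], "spin": -0.001},
    {"hand": 87, "dp": [0.643, -0.317, 0.92], "spin": -0.001},
    {"hand": 87, "dp": [0.643, -0.317, 0.92], "spin": -0.001},
    {"hand": 87, "dp": [0.643, -0.317, 0.92], "spin": -0.001},
    {"hand": 87, "dp": [0.643, -0.317, 0.92], "spin": -0.001},
    {"hand": 87, "dp": [0.643, -0.317, 0.92], "spin": -0.001},
    {"hand": 87, "dp": [0.643, -0.317, 0.92], "spin": -0.001},
  ],
)

```text
time: 3.35
ee_pos: [0.4426, 0.2001, 0.1919]
eef_rot: [0.707, 0.707, 0.0, 0.001]
ft_force: [-0.2, -0.7, 0.7]
width: 0.087
grip_force: 0.0
```

```bash
python3 meas.py | grep -v -e bar -e by; python3 go.py .442,.199,.062,90 .442,.199,.19,90 .5856,.1417,.19,90 .5856,.1417,.0625,90
```

```text
scene 628 [119.6 196.6] [ 0.579 -0.37   0.068]
scene 156 [214.7 153.3] [ 0.416 -0.094  0.068]
scene 165 [178.  161.5] [ 0.448 -0.207  0.068]
scene 153 [244.2 163.7] [ 0.459 -0.001  0.068]
scene 92 [356.4 175.2] [0.507 0.34  0.068]
scene 77 [377.5 178.1] [0.519 0.404 0.068]
side 596 [368.1 153.8] [ 0.449 -0.319  0.068]
side 183 [164.5 162.3] [0.903 0.014 0.068]
side 275 [352.5 174.2] [ 0.454 -0.213  0.068]
side 245 [132.9 187.4] [0.907 0.133 0.068]
side 329 [347.5 205.4] [ 0.422 -0.097  0.068]
side 382 [143.1 273.9] [0.706 0.317 0.068]
side 61 [273.9 296.5] [0.449 0.219 0.068]
side 1120 [213.6 361. ] [0.473 0.393 0.068]
 [ 0.718 -0.4    0.024]]
upr [[ 0.571 -0.143  0.09 ]
 [ 0.568  0.193  0.09 ]]
knob [[0.479 0.381 0.06 ]]
 [ 0.74  -0.29   0.   ]
 [ 0.742  0.3    0.   ]]
t 3.5 [0.4425 0.2006 0.192 ] yaw 90.1 j7 -0.59 w 0.0870 g 0.0 [ 0.3  0.1 -0.2]
-> .442,.199,.062,90 dp [-0.0066 -0.0019  0.52  ] spin 0.0005 rows>=2.6 tilt 0.0018
-> .442,.199,.19,90 dp [-0.0066 -0.0019  0.008 ] spin 0.0005 rows>=0.1 tilt 0.0018
-> .5856,.1417,.19,90 dp [-0.2367  0.5721  0.008 ] spin 0.0005 rows>=3.1 tilt 0.0018
-> .5856,.1417,.0625,90 dp [-0.2367  0.5721  0.518 ] spin 0.0005 rows>=4.0 tilt 0.0018
```

carry_out(
  deltas=[
    {"hand": 87, "dp": [-0.007, -0.002, 0.2], "spin": 0},
    {"hand": 87, "dp": [-0.007, -0.002, 0.4], "spin": 0},
    {"hand": 87, "dp": [-0.007, -0.002, 0.52], "spin": 0},
    {"hand": 87, "dp": [-0.007, -0.002, 0.52], "spin": 0},
    {"hand": 40, "dp": [-0.007, -0.002, 0.52], "spin": 0},
    {"hand": 40, "dp": [-0.007, -0.002, 0.52], "spin": 0},
    {"hand": 40, "dp": [-0.007, -0.002, 0.52], "spin": 0},
    {"hand": 40, "dp": [-0.007, -0.002, 0.52], "spin": 0},
    {"hand": 40, "dp": [-0.007, -0.002, 0.52], "spin": 0},
    {"hand": 40, "dp": [-0.007, -0.002, 0.4], "spin": 0},
    {"hand": 40, "dp": [-0.007, -0.002, 0.2], "spin": 0},
    {"hand": 40, "dp": [-0.007, -0.002, 0.01], "spin": 0},
    {"hand": 40, "dp": [-0.08, 0.2, 0.008], "spin": 0},
    {"hand": 40, "dp": [-0.16, 0.4, 0.008], "spin": 0},
    {"hand": 40, "dp": [-0.237, 0.572, 0.008], "spin": 0},
    {"hand": 40, "dp": [-0.237, 0.572, 0.008], "spin": 0},
    {"hand": 40, "dp": [-0.237, 0.572, 0.008], "spin": 0},
    {"hand": 40, "dp": [-0.237, 0.572, 0.2], "spin": 0},
    {"hand": 40, "dp": [-0.237, 0.572, 0.4], "spin": 0},
    {"hand": 40, "dp": [-0.237, 0.572, 0.4], "spin": 0},
  ],
  force=20,
)

```text
time: 5.45
ee_pos: [0.5793, 0.1427, 0.0853]
eef_rot: [0.705, 0.709, -0.005, -0.003]
ft_force: [-1.0, -0.3, -2.5]
width: 0.0529
grip_force: 20.0
```

```bash
python3 go.py .5856,.1417,.0625,90 .5856,.1417,.19,90 .437,.088,.19,90
python3 - <<'E'
from h import *
cv2.imwrite('pics/s1.png',cv2.resize(camera('side')[100:300,160:400,::-1],(720,600)))
E
```

```text
t 5.5 [0.5793 0.1427 0.0853] yaw 90.4 j7 -0.56 w 0.0529 g 20.0 [-1.  -0.3 -2.5]
-> .5856,.1417,.0625,90 dp [-0.004   0.0252  0.091 ] spin 0.0020 rows>=0.5 tilt 0.0107
-> .5856,.1417,.19,90 dp [-0.004   0.0252 -0.419 ] spin 0.0020 rows>=2.1 tilt 0.0107
-> .437,.088,.19,90 dp [-0.2151 -0.5706 -0.419 ] spin 0.0020 rows>=3.7 tilt 0.0107
```

View pics/s1.png

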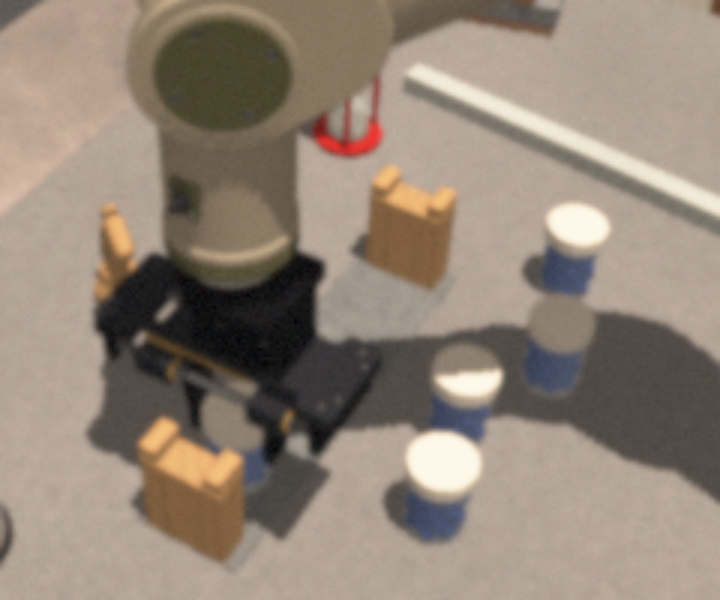

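The jar is held over its slot at crop (235,420) and the other four are standing. Lowering in two stages.

carry_out(
  deltas=[
    {"hand": 40, "dp": [-0.002, 0.025, 0.02], "spin": 0.002},
    {"hand": 40, "dp": [-0.002, 0.025, 0.05], "spin": 0.002},
    {"hand": 40, "dp": [-0.002, 0.025, 0.05], "spin": 0.002},
  ],
)

```text
time: 5.8
ee_pos: [0.5912, 0.1429, 0.0793]
eef_rot: [0.708, 0.706, 0.0, 0.0]
ft_force: [0.2, -0.2, -2.1]
width: 0.0529
grip_force: 20.0
```

```bash
python3 go.py .5856,.1417,.0625,90 .5856,.1417,.19,90 .437,.088,.19,90
```

```text
t 5.8 [0.5912 0.1429 0.0793] yaw 89.9 j7 -0.57 w 0.0529 g 20.0 [ 0.2 -0.2 -2.1]
-> .5856,.1417,.0625,90 dp [-0.0049 -0.0223  0.0671] spin -0.0007 rows>=0.4 tilt 0.0013
-> .5856,.1417,.19,90 dp [-0.0049 -0.0223 -0.4429] spin -0.0007 rows>=2.2 tilt 0.0013
-> .437,.088,.19,90 dp [-0.221  -0.6162 -0.4429] spin -0.0007 rows>=4.0 tilt 0.0013
```

carry_out(
  deltas=[
    {"hand": 40, "dp": [-0.005, -0.0223, 0.03], "spin": -0.001},
    {"hand": 40, "dp": [-0.005, -0.0223, 0.05], "spin": -0.001},
    {"hand": 40, "dp": [-0.005, -0.0223, 0.067], "spin": -0.001},
    {"hand": 40, "dp": [-0.005, -0.0223, 0.067], "spin": -0.001},
    {"hand": 40, "dp": [-0.005, -0.0223, 0.067], "spin": -0.001},
  ],
)

```text
time: 6.3
ee_pos: [0.5854, 0.1416, 0.062]
eef_rot: [0.707, 0.708, 0.0, 0.0]
ft_force: [-0.2, -0.3, 0.2]
width: 0.0529
grip_force: 20.0
```

```bash
python3 go.py .5856,.1417,.0625,90 .5856,.1417,.19,90 .437,.088,.19,90 .437,.088,.062,90
```

```text
t 6.3 [0.5854 0.1416 0.062 ] yaw 90.1 j7 -0.58 w 0.0529 g 20.0 [-0.2 -0.3  0.2]
-> .5856,.1417,.0625,90 dp [ 0.0003  0.0007 -0.002 ] spin 0.0004 rows>=0.0 tilt 0.0009
-> .5856,.1417,.19,90 dp [ 3.00e-04  7.00e-04 -5.12e-01] spin 0.0004 rows>=2.6 tilt 0.0009
-> .437,.088,.19,90 dp [-0.2138 -0.594  -0.512 ] spin 0.0004 rows>=4.1 tilt 0.0009
-> .437,.088,.062,90 dp [-0.2138 -0.594  -0.    ] spin 0.0004 rows>=3.2 tilt 0.0009
```

carry_out(
  deltas=[
    {"hand": 87, "dp": [0, 0, 0], "spin": 0},
    {"hand": 87, "dp": [0, 0, 0], "spin": 0},
    {"hand": 87, "dp": [0, 0, 0], "spin": 0},
    {"hand": 87, "dp": [0, 0, 0], "spin": 0},
    {"hand": 87, "dp": [0, 0, -0.1], "spin": 0},
    {"hand": 87, "dp": [0, 0, -0.3], "spin": 0},
    {"hand": 87, "dp": [0, 0, -0.45], "spin": 0},
    {"hand": 87, "dp": [-0.1, -0.2, -0.512], "spin": 0},
    {"hand": 87, "dp": [-0.16, -0.4, -0.512], "spin": 0},
    {"hand": 87, "dp": [-0.214, -0.594, -0.512], "spin": 0},
    {"hand": 87, "dp": [-0.214, -0.594, -0.512], "spin": 0},
    {"hand": 87, "dp": [-0.214, -0.594, -0.512], "spin": 0},
    {"hand": 87, "dp": [-0.214, -0.594, -0.512], "spin": 0},
  ],
)

```text
time: 7.6
ee_pos: [0.4375, 0.088, 0.1902]
eef_rot: [0.707, 0.707, 0.001, 0.001]
ft_force: [0.2, -0.9, -0.5]
width: 0.087
grip_force: 0.0
```

```bash
cat > jars.py <<'E'
from h import *
# lids seen now, both cameras, within the jar area (height .068)
for n in ('scene','side'):
    im=camera(n).astype(int); C=cam(n)
    m=(im.min(2)>95)&(im.max(2)-im.min(2)<75)&(im[:,:,0]-im[:,:,2]<75)
    thr=im.min(2)>165
    o=[]
    for a,c,_ in blobs(m&thr,60):
        p=back(C,c,.068)[0]
        if .36<p[0]<.66 and -.27<p[1]<.26 and a<520: o.append((int(a),p[:2].round(3).tolist()))
    print(n,o)
E
python3 jars.py; python3 go.py .437,.088,.062,90 .437,.088,.19,90 .5856,.0817,.19,90 .5856,.0817,.0625,90
```

```text
scene [(153, [0.416, -0.094]), (165, [0.448, -0.207]), (204, [0.584, 0.143])]
side [(133, [0.443, -0.215]), (408, [0.591, 0.138]), (61, [0.444, 0.106])]
t 7.7 [0.4376 0.0885 0.1899] yaw 90.1 j7 -0.30 w 0.0871 g 0.0 [-0.5  0.3 -0.7]
-> .437,.088,.062,90 dp [-0.002  -0.0025  0.5114] spin 0.0006 rows>=2.6 tilt 0.0012
-> .437,.088,.19,90 dp [-0.002  -0.0025 -0.0006] spin 0.0006 rows>=0.0 tilt 0.0012
-> .5856,.0817,.19,90 dp [-0.0283  0.5919 -0.0006] spin 0.0006 rows>=3.0 tilt 0.0012
-> .5856,.0817,.0625,90 dp [-0.0283  0.5919  0.5094] spin 0.0006 rows>=3.9 tilt 0.0012
```

carry_out(
  deltas=[
    {"hand": 87, "dp": [-0.002, -0.002, 0.2], "spin": 0},
    {"hand": 87, "dp": [-0.002, -0.002, 0.4], "spin": 0},
    {"hand": 87, "dp": [-0.002, -0.002, 0.511], "spin": 0},
    {"hand": 87, "dp": [-0.002, -0.002, 0.511], "spin": 0},
    {"hand": 40, "dp": [-0.002, -0.002, 0.511], "spin": 0},
    {"hand": 40, "dp": [-0.002, -0.002, 0.511], "spin": 0},
    {"hand": 40, "dp": [-0.002, -0.002, 0.511], "spin": 0},
    {"hand": 40, "dp": [-0.002, -0.002, 0.511], "spin": 0},
    {"hand": 40, "dp": [-0.002, -0.002, 0.4], "spin": 0},
    {"hand": 40, "dp": [-0.002, -0.002, 0.2], "spin": 0},
    {"hand": 40, "dp": [-0.002, -0.002, 0.03], "spin": 0},
    {"hand": 40, "dp": [-0.01, 0.15, 0.0], "spin": 0},
    {"hand": 40, "dp": [-0.02, 0.35, 0.0], "spin": 0},
    {"hand": 40, "dp": [-0.028, 0.52, 0.0], "spin": 0},
    {"hand": 40, "dp": [-0.028, 0.592, 0.0], "spin": 0},
    {"hand": 40, "dp": [-0.028, 0.592, 0.0], "spin": 0},
    {"hand": 40, "dp": [-0.028, 0.592, 0.15], "spin": 0},
    {"hand": 40, "dp": [-0.028, 0.592, 0.3], "spin": 0},
    {"hand": 40, "dp": [-0.028, 0.592, 0.42], "spin": 0},
    {"hand": 40, "dp": [-0.028, 0.592, 0.45], "spin": 0},
  ],
)

```text
time: 9.7
ee_pos: [0.5823, 0.0805, 0.0747]
eef_rot: [0.707, 0.708, -0.002, -0.001]
ft_force: [-0.5, 0.4, 0.1]
width: 0.04
grip_force: 0.0
```

```bash
python3 go.py .5856,.0817,.0625,90
```

```text
t 9.7 [0.5823 0.0805 0.0747] yaw 90.1 j7 -0.48 w 0.0400 g 0.0 [-0.5  0.4  0.1]
-> .5856,.0817,.0625,90 dp [0.0048 0.0131 0.049 ] spin 0.0005 rows>=0.3 tilt 0.0044
```

```bash
python3 jars.py
python3 - <<'E'
from h import *
a=camera('scene')[120:260,130:350,::-1]; cv2.imwrite('pics/s2.png',cv2.resize(a,(800,509),interpolation=cv2.INTER_CUBIC))
E
```

```text
scene [(163, [0.448, -0.208]), (170, [0.457, 0.0]), (164, [0.583, 0.147])]
side [(255, [0.454, -0.213]), (322, [0.464, -0.003]), (374, [0.59, 0.139]), (418, [0.44, 0.086])]
```

View pics/s2.png

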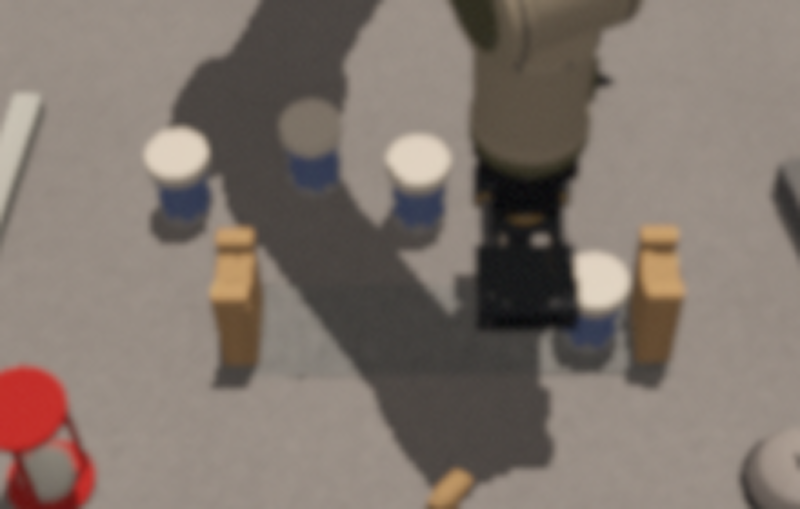

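The side view shows jar B still standing at (0.44, 0.086). The fingers had not closed before the lift, so I'll redo the pick with more closing time.

carry_out(
  deltas=[
    {"hand": 76, "dp": [0, 0, -0.2], "spin": 0},
    {"hand": 76, "dp": [0, 0, -0.4], "spin": 0},
    {"hand": 76, "dp": [0.01, -0.15, -0.46], "spin": 0},
    {"hand": 76, "dp": [0.02, -0.35, -0.46], "spin": 0},
    {"hand": 76, "dp": [0.03, -0.55, -0.46], "spin": 0},
    {"hand": 76, "dp": [0.03, -0.575, -0.46], "spin": 0},
    {"hand": 76, "dp": [0.03, -0.575, -0.46], "spin": 0},
    {"hand": 76, "dp": [0.03, -0.575, -0.46], "spin": 0},
  ],
)

```text
time: 10.65
ee_pos: [0.4423, 0.0885, 0.1938]
eef_rot: [0.707, 0.707, 0.001, 0.001]
ft_force: [-0.4, 0.4, 0.4]
width: 0.076
grip_force: 0.0
```

```bash
python3 jars.py; python3 go.py .438,.087,.062,90 .437,.087,.19,90 .5856,.0817,.19,90 .5856,.0817,.0625,90
```

```text
scene [(153, [0.416, -0.094]), (165, [0.448, -0.207]), (203, [0.583, 0.142])]
side [(169, [0.446, -0.215]), (404, [0.591, 0.138])]
t 10.8 [0.4422 0.0886 0.1929] yaw 90.1 j7 -0.30 w 0.0761 g 0.0 [-0.2  0.2 -1.1]
-> .438,.087,.062,90 dp [-0.0064 -0.0166  0.5235] spin 0.0003 rows>=2.6 tilt 0.0015
-> .437,.087,.19,90 dp [-0.0064 -0.0206  0.0115] spin 0.0003 rows>=0.1 tilt 0.0015
-> .5856,.0817,.19,90 dp [-0.0283  0.5737  0.0115] spin 0.0003 rows>=2.9 tilt 0.0015
-> .5856,.0817,.0625,90 dp [-0.0283  0.5737  0.5215] spin 0.0003 rows>=3.9 tilt 0.0015
```

carry_out(
  deltas=[
    {"hand": 76, "dp": [-0.006, -0.017, 0.2], "spin": 0},
    {"hand": 76, "dp": [-0.006, -0.017, 0.4], "spin": 0},
    {"hand": 76, "dp": [-0.006, -0.017, 0.523], "spin": 0},
    {"hand": 76, "dp": [-0.006, -0.017, 0.523], "spin": 0},
    {"hand": 40, "dp": [-0.006, -0.017, 0.523], "spin": 0},
    {"hand": 40, "dp": [-0.006, -0.017, 0.523], "spin": 0},
    {"hand": 40, "dp": [-0.006, -0.017, 0.523], "spin": 0},
    {"hand": 40, "dp": [-0.006, -0.017, 0.523], "spin": 0},
    {"hand": 40, "dp": [-0.006, -0.017, 0.523], "spin": 0},
    {"hand": 40, "dp": [-0.006, -0.017, 0.523], "spin": 0},
    {"hand": 40, "dp": [-0.006, -0.017, 0.4], "spin": 0},
    {"hand": 40, "dp": [-0.006, -0.017, 0.2], "spin": 0},
    {"hand": 40, "dp": [-0.006, -0.02, 0.05], "spin": 0},
    {"hand": 40, "dp": [-0.01, 0.15, 0.01], "spin": 0},
    {"hand": 40, "dp": [-0.02, 0.35, 0.01], "spin": 0},
    {"hand": 40, "dp": [-0.028, 0.5, 0.01], "spin": 0},
    {"hand": 40, "dp": [-0.028, 0.574, 0.01], "spin": 0},
    {"hand": 40, "dp": [-0.028, 0.574, 0.01], "spin": 0},
    {"hand": 40, "dp": [-0.028, 0.574, 0.2], "spin": 0},
    {"hand": 40, "dp": [-0.028, 0.574, 0.4], "spin": 0},
  ],
)

```text
time: 12.75
ee_pos: [0.5848, 0.0818, 0.0926]
eef_rot: [0.707, 0.708, 0.001, 0.001]
ft_force: [0.6, -0.4, -2.8]
width: 0.0531
grip_force: 20.0
```

carry_out(
  deltas=[
    {"hand": 40, "dp": [0, 0, 0], "spin": 0},
    {"hand": 40, "dp": [0, 0, 0], "spin": 0},
    {"hand": 40, "dp": [0, 0, 0], "spin": 0},
  ],
)

```text
time: 13.05
ee_pos: [0.5857, 0.0821, 0.0953]
eef_rot: [0.707, 0.708, 0.001, 0.001]
ft_force: [-0.0, 0.3, -1.2]
width: 0.0529
grip_force: 20.0
```

```bash
python3 go.py .5856,.0817,.0625,90
```

```text
t 13.1 [0.5857 0.0821 0.0953] yaw 90.1 j7 -0.49 w 0.0529 g 20.0 [-0.   0.3 -1.2]
-> .5856,.0817,.0625,90 dp [-0.0017 -0.0003  0.1313] spin 0.0004 rows>=0.7 tilt 0.0038
```

carry_out(
  deltas=[
    {"hand": 40, "dp": [-0.002, 0, 0.07], "spin": 0},
    {"hand": 40, "dp": [-0.002, 0, 0.11], "spin": 0},
    {"hand": 40, "dp": [-0.002, 0, 0.132], "spin": 0},
    {"hand": 40, "dp": [-0.002, 0, 0.132], "spin": 0},
    {"hand": 40, "dp": [-0.002, 0, 0.132], "spin": 0},
    {"hand": 76, "dp": [-0.002, 0, 0.132], "spin": 0},
    {"hand": 76, "dp": [-0.002, 0, 0.132], "spin": 0},
    {"hand": 76, "dp": [-0.002, 0, 0.132], "spin": 0},
    {"hand": 76, "dp": [-0.002, 0, 0.132], "spin": 0},
    {"hand": 76, "dp": [-0.002, 0, 0.05], "spin": 0},
    {"hand": 76, "dp": [-0.002, 0, -0.1], "spin": 0},
    {"hand": 76, "dp": [-0.002, 0, -0.3], "spin": 0},
    {"hand": 76, "dp": [-0.12, -0.16, -0.379], "spin": 0},
    {"hand": 76, "dp": [-0.25, -0.35, -0.379], "spin": 0},
    {"hand": 76, "dp": [-0.332, -0.498, -0.379], "spin": 0},
    {"hand": 76, "dp": [-0.332, -0.498, -0.379], "spin": 0},
    {"hand": 76, "dp": [-0.332, -0.498, -0.379], "spin": 0},
    {"hand": 76, "dp": [-0.332, -0.498, -0.379], "spin": 0},
    {"hand": 76, "dp": [-0.332, -0.498, -0.379], "spin": 0},
  ],
)

```text
time: 14.95
ee_pos: [0.4609, -0.0004, 0.187]
eef_rot: [0.706, 0.708, 0.001, -0.0]
ft_force: [0.1, 0.4, -0.2]
width: 0.0759
grip_force: 0.0
```

```bash
python3 jars.py; python3 go.py .461,-.001,.062,90 .5856,.0217,.19,90
```

```text
scene [(163, [0.448, -0.207]), (200, [0.58, 0.084]), (200, [0.583, 0.142])]
side []
t 15.1 [ 0.4606 -0.0005  0.1868] yaw 90.2 j7 -0.13 w 0.0761 g 0.0 [-0.4 -0.8  0.3]
-> .461,-.001,.062,90 dp [-0.002   0.0016  0.4993] spin 0.0010 rows>=2.5 tilt 0.0015
-> .5856,.0217,.19,90 dp [ 0.0873  0.5002 -0.0127] spin 0.0010 rows>=2.5 tilt 0.0015
```

carry_out(
  deltas=[
    {"hand": 76, "dp": [-0.002, 0.002, 0.2], "spin": 0.001},
    {"hand": 76, "dp": [-0.002, 0.002, 0.4], "spin": 0.001},
    {"hand": 76, "dp": [-0.002, 0.002, 0.499], "spin": 0.001},
    {"hand": 76, "dp": [-0.002, 0.002, 0.499], "spin": 0.001},
    {"hand": 40, "dp": [-0.002, 0.002, 0.499], "spin": 0.001},
    {"hand": 40, "dp": [-0.002, 0.002, 0.499], "spin": 0.001},
    {"hand": 40, "dp": [-0.002, 0.002, 0.499], "spin": 0.001},
    {"hand": 40, "dp": [-0.002, 0.002, 0.499], "spin": 0.001},
    {"hand": 40, "dp": [-0.002, 0.002, 0.499], "spin": 0.001},
    {"hand": 40, "dp": [-0.002, 0.002, 0.499], "spin": 0.001},
    {"hand": 40, "dp": [-0.002, 0.002, 0.4], "spin": 0.001},
    {"hand": 40, "dp": [-0.002, 0.002, 0.2], "spin": 0.001},
    {"hand": 40, "dp": [-0.002, 0.002, 0.03], "spin": 0.001},
    {"hand": 40, "dp": [0.03, 0.16, -0.01], "spin": 0.001},
    {"hand": 40, "dp": [0.06, 0.35, -0.01], "spin": 0.001},
    {"hand": 40, "dp": [0.087, 0.48, -0.01], "spin": 0.001},
    {"hand": 40, "dp": [0.087, 0.5, -0.01], "spin": 0.001},
    {"hand": 40, "dp": [0.087, 0.5, -0.01], "spin": 0.001},
    {"hand": 40, "dp": [0.087, 0.5, 0.18], "spin": 0.001},
    {"hand": 40, "dp": [0.087, 0.5, 0.37], "spin": 0.001},
  ],
)

```text
time: 17.05
ee_pos: [0.5849, 0.0198, 0.0947]
eef_rot: [0.708, 0.706, 0.001, 0.001]
ft_force: [1.0, -1.2, -1.4]
width: 0.0532
grip_force: 20.0
```

carry_out(
  deltas=[
    {"hand": 40, "dp": [0, 0, 0], "spin": 0},
    {"hand": 40, "dp": [0, 0, 0], "spin": 0},
    {"hand": 40, "dp": [0, 0, 0], "spin": 0},
  ],
)

```text
time: 17.35
ee_pos: [0.5861, 0.0205, 0.0975]
eef_rot: [0.708, 0.706, 0.001, 0.001]
ft_force: [-0.1, -0.4, -1.1]
width: 0.0528
grip_force: 20.0
```

```bash
python3 jars.py; python3 go.py .5856,.0217,.0625,90 .422,-.093,.19,90
```

```text
scene [(69, [0.411, -0.081]), (135, [0.45, -0.21]), (190, [0.581, 0.085]), (204, [0.584, 0.143])]
side [(210, [0.457, -0.216]), (147, [0.417, -0.087])]
t 17.4 [0.5862 0.0204 0.0972] yaw 89.9 j7 -0.40 w 0.0531 g 20.0 [ 0.2 -0.7 -1.5]
-> .5856,.0217,.0625,90 dp [ 0.0051 -0.0025  0.1386] spin -0.0007 rows>=0.7 tilt 0.0038
-> .422,-.093,.19,90 dp [-0.4551 -0.656  -0.3714] spin -0.0007 rows>=4.4 tilt 0.0038
```

carry_out(
  deltas=[
    {"hand": 40, "dp": [0.005, -0.002, 0.07], "spin": 0},
    {"hand": 40, "dp": [0.005, -0.002, 0.11], "spin": 0},
    {"hand": 40, "dp": [0.005, -0.002, 0.139], "spin": 0},
    {"hand": 40, "dp": [0.005, -0.002, 0.139], "spin": 0},
    {"hand": 40, "dp": [0.005, -0.002, 0.139], "spin": 0},
    {"hand": 76, "dp": [0.005, -0.002, 0.139], "spin": 0},
    {"hand": 76, "dp": [0.005, -0.002, 0.139], "spin": 0},
    {"hand": 76, "dp": [0.005, -0.002, 0.139], "spin": 0},
    {"hand": 76, "dp": [0.005, -0.002, 0.139], "spin": 0},
    {"hand": 76, "dp": [0.005, -0.002, 0.05], "spin": 0},
    {"hand": 76, "dp": [0.005, -0.002, -0.1], "spin": 0},
    {"hand": 76, "dp": [0.005, -0.002, -0.3], "spin": 0},
    {"hand": 76, "dp": [-0.12, -0.16, -0.371], "spin": 0},
    {"hand": 76, "dp": [-0.25, -0.33, -0.371], "spin": 0},
    {"hand": 76, "dp": [-0.35, -0.5, -0.371], "spin": 0},
    {"hand": 76, "dp": [-0.455, -0.656, -0.371], "spin": 0},
    {"hand": 76, "dp": [-0.455, -0.656, -0.371], "spin": 0},
    {"hand": 76, "dp": [-0.455, -0.656, -0.371], "spin": 0},
    {"hand": 76, "dp": [-0.455, -0.656, -0.371], "spin": 0},
    {"hand": 76, "dp": [-0.455, -0.656, -0.371], "spin": 0},
  ],
)

```text
time: 19.45
ee_pos: [0.4217, -0.0919, 0.1873]
eef_rot: [0.707, 0.707, 0.001, -0.0]
ft_force: [0.5, 0.7, -0.0]
width: 0.076
grip_force: 0.0
```

```bash
python3 jars.py; python3 go.py .422,-.093,.062,90 .5856,-.0383,.19,90;  python3 - <<'E'
from h import *
a=camera('side')[100:300,160:400,::-1]; cv2.imwrite('pics/s3.png',cv2.resize(a,(720,600),interpolation=cv2.INTER_CUBIC))
E
```

```text
scene [(162, [0.448, -0.207]), (196, [0.58, 0.024]), (199, [0.58, 0.084]), (198, [0.583, 0.142])]
side [(246, [0.455, -0.213]), (330, [0.588, 0.02])]
t 19.6 [ 0.4215 -0.0921  0.1871] yaw 90.0 j7 0.15 w 0.0761 g 0.0 [ 0.  -0.3  0. ]
-> .422,-.093,.062,90 dp [-0.0038  0.0021  0.5004] spin 0.0001 rows>=2.5 tilt 0.0013
-> .5856,-.0383,.19,90 dp [ 0.2148  0.6566 -0.0116] spin 0.0001 rows>=3.5 tilt 0.0013
```

View pics/s3.png

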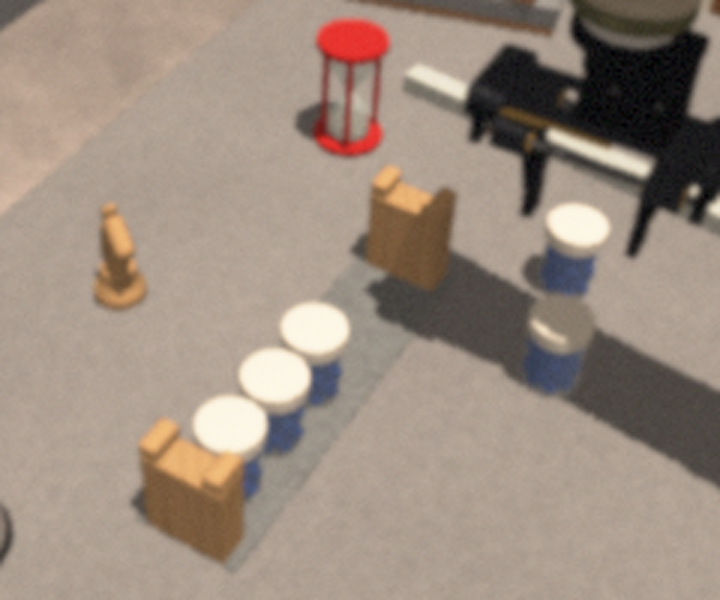

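Three jars stand in the row at crop (230,425), (275,378) and (315,330). Jar D at (560,340) is below the gripper.

carry_out(
  deltas=[
    {"hand": 76, "dp": [-0.004, 0.002, 0.2], "spin": 0},
    {"hand": 76, "dp": [-0.004, 0.002, 0.4], "spin": 0},
    {"hand": 76, "dp": [-0.004, 0.002, 0.5], "spin": 0},
    {"hand": 76, "dp": [-0.004, 0.002, 0.5], "spin": 0},
    {"hand": 40, "dp": [-0.004, 0.002, 0.5], "spin": 0},
    {"hand": 40, "dp": [-0.004, 0.002, 0.5], "spin": 0},
    {"hand": 40, "dp": [-0.004, 0.002, 0.5], "spin": 0},
    {"hand": 40, "dp": [-0.004, 0.002, 0.5], "spin": 0},
    {"hand": 40, "dp": [-0.004, 0.002, 0.5], "spin": 0},
    {"hand": 40, "dp": [-0.004, 0.002, 0.5], "spin": 0},
    {"hand": 40, "dp": [-0.004, 0.002, 0.4], "spin": 0},
    {"hand": 40, "dp": [-0.004, 0.002, 0.2], "spin": 0},
    {"hand": 40, "dp": [0, 0.002, 0.03], "spin": 0},
    {"hand": 40, "dp": [0.07, 0.16, -0.01], "spin": 0},
    {"hand": 40, "dp": [0.13, 0.35, -0.01], "spin": 0},
    {"hand": 40, "dp": [0.18, 0.53, -0.01], "spin": 0},
    {"hand": 40, "dp": [0.215, 0.656, -0.01], "spin": 0},
    {"hand": 40, "dp": [0.215, 0.656, -0.01], "spin": 0},
    {"hand": 40, "dp": [0.215, 0.656, -0.01], "spin": 0},
    {"hand": 40, "dp": [0.215, 0.656, 0.18], "spin": 0},
  ],
)

```text
time: 21.6
ee_pos: [0.5879, -0.0397, 0.1472]
eef_rot: [0.708, 0.706, 0.003, 0.004]
ft_force: [0.3, -0.8, -2.2]
width: 0.0529
grip_force: 20.0
```

carry_out(
  deltas=[
    {"hand": 40, "dp": [0, 0, 0.19], "spin": 0},
    {"hand": 40, "dp": [0, 0, 0.19], "spin": 0},
    {"hand": 40, "dp": [0, 0, 0.19], "spin": 0},
    {"hand": 40, "dp": [0, 0, 0.19], "spin": 0},
  ],
)

```text
time: 22.0
ee_pos: [0.5861, -0.0398, 0.0978]
eef_rot: [0.708, 0.706, 0.001, 0.002]
ft_force: [0.5, 0.6, -0.4]
width: 0.0529
grip_force: 20.0
```

```bash
python3 go.py .5856,-.0383,.0625,90 .451,-.210,.19,90
```

```text
t 22.0 [ 0.5861 -0.0398  0.0978] yaw 89.9 j7 -0.32 w 0.0529 g 20.0 [ 0.5  0.6 -0.4]
-> .5856,-.0383,.0625,90 dp [ 0.0061 -0.0022  0.1412] spin -0.0007 rows>=0.7 tilt 0.0038
-> .451,-.210,.19,90 dp [-0.682  -0.539  -0.3688] spin -0.0007 rows>=4.7 tilt 0.0038
```

carry_out(
  deltas=[
    {"hand": 40, "dp": [0.006, -0.002, 0.07], "spin": 0},
    {"hand": 40, "dp": [0.006, -0.002, 0.11], "spin": 0},
    {"hand": 40, "dp": [0.006, -0.002, 0.141], "spin": 0},
    {"hand": 40, "dp": [0.006, -0.002, 0.141], "spin": 0},
    {"hand": 40, "dp": [0.006, -0.002, 0.141], "spin": 0},
    {"hand": 76, "dp": [0.006, -0.002, 0.141], "spin": 0},
    {"hand": 76, "dp": [0.006, -0.002, 0.141], "spin": 0},
    {"hand": 76, "dp": [0.006, -0.002, 0.141], "spin": 0},
    {"hand": 76, "dp": [0.006, -0.002, 0.141], "spin": 0},
    {"hand": 76, "dp": [0.006, -0.002, 0.05], "spin": 0},
    {"hand": 76, "dp": [0.006, -0.002, -0.1], "spin": 0},
    {"hand": 76, "dp": [0.006, -0.002, -0.3], "spin": 0},
    {"hand": 76, "dp": [-0.12, -0.16, -0.371], "spin": 0},
    {"hand": 76, "dp": [-0.25, -0.3, -0.371], "spin": 0},
    {"hand": 76, "dp": [-0.4, -0.4, -0.371], "spin": 0},
    {"hand": 76, "dp": [-0.55, -0.5, -0.371], "spin": 0},
    {"hand": 76, "dp": [-0.682, -0.539, -0.371], "spin": 0},
    {"hand": 76, "dp": [-0.682, -0.539, -0.371], "spin": 0},
    {"hand": 76, "dp": [-0.682, -0.539, -0.371], "spin": 0},
    {"hand": 76, "dp": [-0.682, -0.539, -0.371], "spin": 0},
  ],
)

```text
time: 24.0
ee_pos: [0.4503, -0.2087, 0.1876]
eef_rot: [0.707, 0.707, 0.0, 0.0]
ft_force: [0.0, 0.5, 0.0]
width: 0.0756
grip_force: 0.0
```

```bash
python3 jars.py; python3 go.py .451,-.210,.062,90 .5856,-.0983,.19,90
```

```text
scene [(200, [0.579, -0.037]), (201, [0.58, 0.024]), (203, [0.581, 0.084]), (204, [0.584, 0.143])]
side [(278, [0.587, -0.04]), (308, [0.588, 0.02])]
t 24.1 [ 0.4504 -0.2085  0.1876] yaw 90.0 j7 0.22 w 0.0757 g 0.0 [ 0.3  0.4 -0.2]
-> .451,-.210,.062,90 dp [-0.0059  0.0025  0.5022] spin 0.0002 rows>=2.5 tilt 0.0004
-> .5856,-.0983,.19,90 dp [ 0.4407  0.5411 -0.0098] spin 0.0002 rows>=3.5 tilt 0.0004
```

carry_out(
  deltas=[
    {"hand": 76, "dp": [-0.006, 0.002, 0.2], "spin": 0},
    {"hand": 76, "dp": [-0.006, 0.002, 0.4], "spin": 0},
    {"hand": 76, "dp": [-0.006, 0.002, 0.502], "spin": 0},
    {"hand": 76, "dp": [-0.006, 0.002, 0.502], "spin": 0},
    {"hand": 40, "dp": [-0.006, 0.002, 0.502], "spin": 0},
    {"hand": 40, "dp": [-0.006, 0.002, 0.502], "spin": 0},
    {"hand": 40, "dp": [-0.006, 0.002, 0.502], "spin": 0},
    {"hand": 40, "dp": [-0.006, 0.002, 0.502], "spin": 0},
    {"hand": 40, "dp": [-0.006, 0.002, 0.502], "spin": 0},
    {"hand": 40, "dp": [-0.006, 0.002, 0.502], "spin": 0},
    {"hand": 40, "dp": [-0.006, 0.002, 0.4], "spin": 0},
    {"hand": 40, "dp": [-0.006, 0.002, 0.2], "spin": 0},
    {"hand": 40, "dp": [0, 0.002, 0.03], "spin": 0},
    {"hand": 40, "dp": [0.1, 0.13, -0.01], "spin": 0},
    {"hand": 40, "dp": [0.22, 0.27, -0.01], "spin": 0},
    {"hand": 40, "dp": [0.34, 0.41, -0.01], "spin": 0},
    {"hand": 40, "dp": [0.441, 0.541, -0.01], "spin": 0},
    {"hand": 40, "dp": [0.441, 0.541, -0.01], "spin": 0},
    {"hand": 40, "dp": [0.441, 0.541, -0.01], "spin": 0},
    {"hand": 40, "dp": [0.441, 0.541, -0.01], "spin": 0},
  ],
)

```text
time: 26.1
ee_pos: [0.5845, -0.1011, 0.1898]
eef_rot: [0.708, 0.706, -0.001, 0.0]
ft_force: [-1.1, -0.5, -1.5]
width: 0.0533
grip_force: 20.0
```

carry_out(
  deltas=[
    {"hand": 40, "dp": [0, 0, 0.18], "spin": 0},
    {"hand": 40, "dp": [0, 0, 0.36], "spin": 0},
    {"hand": 40, "dp": [0, 0, 0.36], "spin": 0},
    {"hand": 40, "dp": [0, 0, 0.36], "spin": 0},
    {"hand": 40, "dp": [0, 0, 0.36], "spin": 0},
  ],
)

```text
time: 26.6
ee_pos: [0.5864, -0.1005, 0.1028]
eef_rot: [0.708, 0.706, 0.001, 0.001]
ft_force: [-0.2, 0.1, -0.3]
width: 0.0532
grip_force: 20.0
```

```bash
python3 go.py .5856,-.0983,.0625,90 .5856,-.0983,.25,90
```

```text
t 26.6 [ 0.5864 -0.1005  0.1028] yaw 89.8 j7 -0.22 w 0.0532 g 20.0 [-0.2  0.1 -0.3]
-> .5856,-.0983,.0625,90 dp [ 0.0088 -0.0034  0.1611] spin -0.0009 rows>=0.8 tilt 0.0035
-> .5856,-.0983,.25,90 dp [ 0.0088 -0.0034 -0.5889] spin -0.0009 rows>=2.9 tilt 0.0035
```

carry_out(
  deltas=[
    {"hand": 40, "dp": [0.009, -0.003, 0.07], "spin": 0},
    {"hand": 40, "dp": [0.009, -0.003, 0.12], "spin": 0},
    {"hand": 40, "dp": [0.009, -0.003, 0.16], "spin": 0},
    {"hand": 40, "dp": [0.009, -0.003, 0.161], "spin": 0},
    {"hand": 40, "dp": [0.009, -0.003, 0.161], "spin": 0},
    {"hand": 76, "dp": [0.009, -0.003, 0.161], "spin": 0},
    {"hand": 76, "dp": [0.009, -0.003, 0.161], "spin": 0},
    {"hand": 76, "dp": [0.009, -0.003, 0.161], "spin": 0},
    {"hand": 76, "dp": [0.009, -0.003, 0.161], "spin": 0},
    {"hand": 76, "dp": [0.009, -0.003, 0.05], "spin": 0},
    {"hand": 76, "dp": [0.009, -0.003, -0.1], "spin": 0},
    {"hand": 76, "dp": [0.009, -0.003, -0.3], "spin": 0},
    {"hand": 76, "dp": [0.1, -0.1, -0.5], "spin": 0},
    {"hand": 76, "dp": [0.3, -0.2, -0.6], "spin": 0},
    {"hand": 76, "dp": [0.5, -0.2, -0.7], "spin": 0},
    {"hand": 76, "dp": [0.7, -0.2, -0.8], "spin": 0},
    {"hand": 76, "dp": [0.9, -0.3, -0.9], "spin": 0},
    {"hand": 76, "dp": [1, -0.3, -0.9], "spin": 0},
    {"hand": 76, "dp": [1, -0.3, -0.9], "spin": 0},
  ],
)

```text
time: 28.5
ee_pos: [0.5088, 0.1565, 0.3273]
eef_rot: [0.705, 0.709, 0.002, 0.001]
ft_force: [0.9, -0.1, 0.3]
width: 0.0758
grip_force: 0.0
```

```bash
python3 go.py .48,.3,.33,90
```

```text
t 28.5 [0.5088 0.1565 0.3273] yaw 90.3 j7 -0.54 w 0.0758 g 0.0 [ 0.9 -0.1  0.3]
-> .48,.3,.33,90 dp [ 0.5746 -0.112  -0.0109] spin 0.0018 rows>=2.9 tilt 0.0034
```

carry_out(
  deltas=[
    {"hand": 76, "dp": [0.2, -0.04, -0.01], "spin": 0.002},
    {"hand": 76, "dp": [0.4, -0.08, -0.01], "spin": 0.002},
    {"hand": 76, "dp": [0.575, -0.112, -0.01], "spin": 0.002},
    {"hand": 76, "dp": [0.575, -0.112, -0.01], "spin": 0.002},
    {"hand": 76, "dp": [0.575, -0.112, -0.01], "spin": 0.002},
    {"hand": 76, "dp": [0.575, -0.112, -0.01], "spin": 0.002},
    {"hand": 76, "dp": [0.575, -0.112, -0.01], "spin": 0.002},
  ],
)

```text
time: 29.2
ee_pos: [0.4839, 0.2923, 0.3273]
eef_rot: [0.711, 0.703, -0.0, 0.0]
ft_force: [-0.1, -0.1, -0.9]
width: 0.0758
grip_force: 0.0
```

```bash
python3 jars.py
python3 - <<'E'
from h import *
s=read_state(); im=camera('wrist'); np.savez('w2.npz',im=im,ee_pos=s['ee_pos'],eef_rot=s['eef_rot'])
C=cam('wrist',s); print(s['ee_pos'],proj(C,[[.48,.385,.08]]))
cv2.imwrite('pics/w2.png',cv2.resize(im[:,:,::-1],(800,600),interpolation=cv2.INTER_CUBIC))
E
```

```text
scene [(410, [0.58, -0.064]), (193, [0.582, 0.023]), (189, [0.582, 0.083])]
side [(161, [0.645, 0.051])]
[0.48368723 0.29269976 0.32746113] [[249.82868587  88.73123685]]
```

View pics/w2.png

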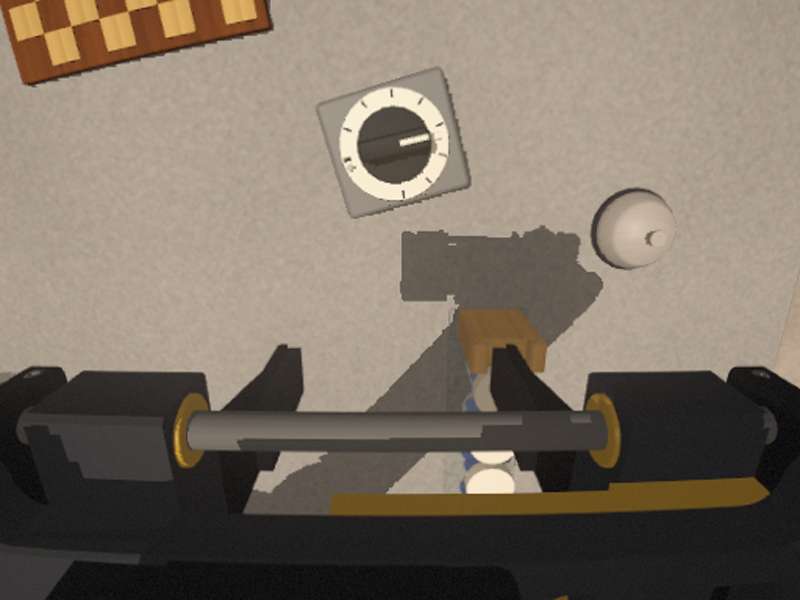

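The counter is at (394,143) with its stop tick at (348,165), so its yaw is about +16°. The pointer is at about (432,137), roughly 185° to go anticlockwise. Now I measure these properly.

```bash
python3 - <<'E'
from h import *
d=np.load('w2.npz'); C=cam('wrist',d); im=d['im']; f=.64
H=back(C,np.array([[318,103],[440,68],[470,186],[352,217]])*f,.04); print(H.round(4),H.mean(0).round(4)); print('sides',[np.linalg.norm(H[i]-H[i-1]).round(3) for i in range(4)])
e=H[1]-H[0]; e2=H[2]-H[3]; print('yaw',np.degrees(np.arctan2(e[1],e[0])),np.degrees(np.arctan2(e2[1],e2[0])))
g=im.min(2); x0,y0=205,45; g=g[y0:140,x0:300]
b=max(blobs(g>165,50),key=lambda t:t[0]); c,_=cv2.findContours(b[2].astype(np.uint8),cv2.RETR_EXTERNAL,cv2.CHAIN_APPROX_NONE)
E=cv2.fitEllipse(max(c,key=len)); print(E, back(C,np.array([E[0]])+[x0,y0],.041))
P=back(C,np.array([[401,143],[430,138]])*f,.085); print('ptr',P,np.degrees(np.arctan2(*(P[1]-P[0])[[1,0]])))
a=im[60:125,210:310,::-1]; cv2.imwrite('pics/k.png',cv2.resize(a,(800,520),interpolation=cv2.INTER_CUBIC))
E
python3 go.py .48,.385,.2,11
```

```text
[[0.4149 0.4178 0.04  ]
 [0.5242 0.4458 0.04  ]
 [0.554  0.3428 0.04  ]
 [0.4418 0.3146 0.04  ]] [0.4837 0.3803 0.04  ]
sides [np.float64(0.107), np.float64(0.113), np.float64(0.107), np.float64(0.116)]
yaw 14.365446220703536 14.085722098513449
((46.51774597167969, 46.41416931152344), (68.58060455322266, 71.6313247680664), 3.1565072536468506) [[0.48192534 0.38229582 0.041     ]]
ptr [[0.48875601 0.38134532 0.085     ]
 [0.51256044 0.38509436 0.085     ]] 8.950198900466418
t 29.4 [0.4836 0.2929 0.3275] yaw 89.4 j7 -0.86 w 0.0760 g 0.0 [0.2 0.2 0.3]
-> .48,.385,.2,11 dp [ 0.3683 -0.0182  0.5101] spin 0.4356 rows>=9.1 tilt 0.0005
```

View pics/k.png

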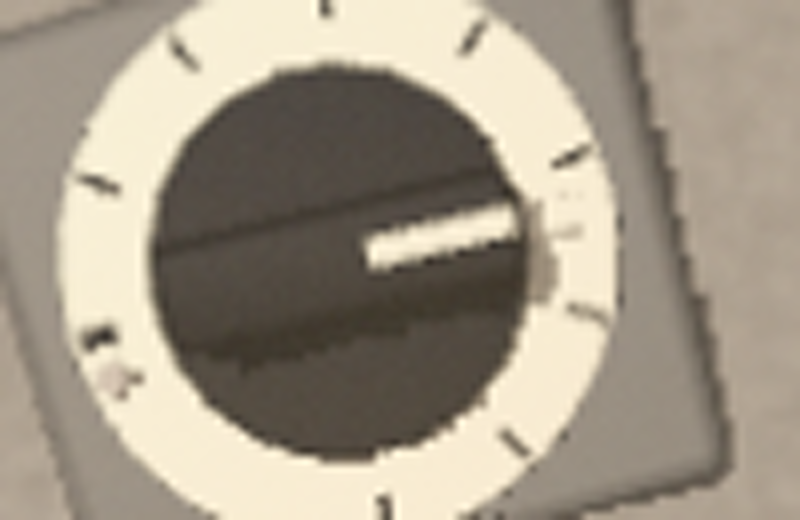

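Pointer line runs (367,253)→(518,220), about 12°. The thick zero tick is at (98,338), about 194–198°. So roughly 182–185° anticlockwise.

carry_out(
  deltas=[
    {"hand": 70, "dp": [0.35, -0.006, 0.4], "spin": 0.43},
    {"hand": 70, "dp": [0.35, -0.006, 0.4], "spin": 0.43},
    {"hand": 70, "dp": [0.35, -0.006, 0.4], "spin": 0.43},
    {"hand": 70, "dp": [0.35, -0.006, 0.4], "spin": 0.43},
    {"hand": 70, "dp": [0.35, -0.006, 0.4], "spin": 0.43},
    {"hand": 70, "dp": [0.35, -0.006, 0.4], "spin": 0.43},
    {"hand": 70, "dp": [0.35, -0.006, 0.4], "spin": 0.43},
    {"hand": 70, "dp": [0.35, -0.006, 0.4], "spin": 0.43},
    {"hand": 70, "dp": [0.35, -0.006, 0.4], "spin": 0.43},
    {"hand": 70, "dp": [0.35, -0.006, 0.4], "spin": 0.43},
    {"hand": 70, "dp": [0.35, -0.006, 0.4], "spin": 0.43},
    {"hand": 70, "dp": [0.35, -0.006, 0.4], "spin": 0.43},
    {"hand": 70, "dp": [0.35, -0.006, 0.4], "spin": 0.43},
  ],
)

```text
time: 30.65
ee_pos: [0.4822, 0.3814, 0.2274]
eef_rot: [0.994, 0.107, -0.0, 0.0]
ft_force: [0.1, 0.7, 0.1]
width: 0.0702
grip_force: 0.0
```

```bash
python3 go.py .482,.3815,.073,12
```

```text
t 30.6 [0.4822 0.3814 0.2274] yaw 12.2 j7 -2.32 w 0.0702 g 0.0 [0.1 0.7 0.1]
-> .482,.3815,.073,12 dp [-8.000e-04 -6.000e-04  6.176e-01] spin 0.0013 rows>=3.1 tilt 0.0002
```

carry_out(
  deltas=[
    {"hand": 70, "dp": [0, 0, 0.2], "spin": 0},
    {"hand": 70, "dp": [0, 0, 0.4], "spin": 0},
    {"hand": 70, "dp": [0, 0, 0.55], "spin": 0},
    {"hand": 70, "dp": [0, 0, 0.618], "spin": 0},
    {"hand": 70, "dp": [0, 0, 0.618], "spin": 0},
    {"hand": 10, "dp": [0, 0, 0.618], "spin": 0},
    {"hand": 10, "dp": [0, 0, 0.618], "spin": 0},
    {"hand": 10, "dp": [0, 0, 0.618], "spin": 0},
    {"hand": 10, "dp": [0, 0, 0.618], "spin": 0},
    {"hand": 10, "dp": [0, 0, 0.618], "spin": 0},
    {"hand": 10, "dp": [0, 0, 0.618], "spin": 0},
    {"hand": 10, "dp": [0, 0, 0.618], "spin": 0},
    {"hand": 10, "dp": [0, 0, 0.618], "spin": 0},
    {"hand": 10, "dp": [0, 0, 0.618], "spin": 0},
  ],
  force=30,
)

```text
time: 32.05
ee_pos: [0.4821, 0.382, 0.073]
eef_rot: [0.994, 0.106, 0.0, -0.0]
ft_force: [-0.2, 2.9, -0.7]
width: 0.0176
grip_force: 30.0
```

```bash
python3 go.py .482,.3815,.073,12
```

```text
t 32.0 [0.4821 0.382  0.073 ] yaw 12.1 j7 -2.40 w 0.0176 g 30.0 [-0.2  2.9 -0.7]
-> .482,.3815,.073,12 dp [-0.0008  0.0017  0.0001] spin 0.0008 rows>=0.0 tilt 0.0006
```

carry_out(
  deltas=[
    {"hand": 10, "dp": [0, 0, 0], "spin": -0.02},
    {"hand": 10, "dp": [0, 0, 0], "spin": -0.06},
    {"hand": 10, "dp": [0, 0, 0], "spin": -0.1},
    {"hand": 10, "dp": [0, 0, 0], "spin": -0.14},
    {"hand": 10, "dp": [0, 0, 0], "spin": -0.18},
    {"hand": 10, "dp": [0, 0, 0], "spin": -0.22},
    {"hand": 10, "dp": [0, 0, 0], "spin": -0.26},
    {"hand": 10, "dp": [0, 0, 0], "spin": -0.3},
    {"hand": 10, "dp": [0, 0, 0], "spin": -0.34},
    {"hand": 10, "dp": [0, 0, 0], "spin": -0.38},
    {"hand": 10, "dp": [0, 0, 0], "spin": -0.42},
    {"hand": 10, "dp": [0, 0, 0], "spin": -0.46},
    {"hand": 10, "dp": [0, 0, 0], "spin": -0.5},
    {"hand": 10, "dp": [0, 0, 0], "spin": -0.5},
    {"hand": 10, "dp": [0, 0, 0], "spin": -0.5},
  ],
)

```text
time: 33.55
ee_pos: [0.4825, 0.3817, 0.0731]
eef_rot: [0.63, 0.777, 0.0, -0.0]
ft_force: [1.2, 2.9, -1.7]
width: 0.0177
grip_force: 30.0
```

```bash
python3 go.py; python3 -c "
from bench import *;print(read_state()['torque'])"
```

```text
t 33.5 [0.4825 0.3817 0.0731] yaw 101.9 j7 -0.97 w 0.0177 g 30.0 [ 1.2  2.9 -1.7]
[ 0.63500654 -0.58475549  0.03583272]
```

Turning well; now yaw to about 188°, then ease into the stop.

carry_out(
  deltas=[
    {"hand": 10, "dp": [0, 0, 0], "spin": -0.04},
    {"hand": 10, "dp": [0, 0, 0], "spin": -0.08},
    {"hand": 10, "dp": [0, 0, 0], "spin": -0.12},
    {"hand": 10, "dp": [0, 0, 0], "spin": -0.16},
    {"hand": 10, "dp": [0, 0, 0], "spin": -0.2},
    {"hand": 10, "dp": [0, 0, 0], "spin": -0.24},
    {"hand": 10, "dp": [0, 0, 0], "spin": -0.28},
    {"hand": 10, "dp": [0, 0, 0], "spin": -0.32},
    {"hand": 10, "dp": [0, 0, 0], "spin": -0.36},
    {"hand": 10, "dp": [0, 0, 0], "spin": -0.4},
    {"hand": 10, "dp": [0, 0, 0], "spin": -0.44},
    {"hand": 10, "dp": [0, 0, 0], "spin": -0.47},
    {"hand": 10, "dp": [0, 0, 0], "spin": -0.47},
    {"hand": 10, "dp": [0, 0, 0], "spin": -0.47},
  ],
)

```text
time: 34.95
ee_pos: [0.4827, 0.3821, 0.0731]
eef_rot: [-0.057, 0.998, 0.001, 0.0]
ft_force: [3.0, 5.2, -0.8]
width: 0.018
grip_force: 30.0
```

```bash
python3 go.py; python3 -c "
from bench import *;print(read_state()['torque'])"
```

```text
t 35.0 [0.4827 0.3821 0.0731] yaw -173.5 j7 0.39 w 0.0180 g 30.0 [ 3.   5.2 -0.8]
[ 1.1817494  -0.77950192  0.07877213]
```

carry_out(
  deltas=[
    {"hand": 10, "dp": [0, 0, 0], "spin": -0.01},
    {"hand": 10, "dp": [0, 0, 0], "spin": -0.02},
    {"hand": 10, "dp": [0, 0, 0], "spin": -0.03},
    {"hand": 10, "dp": [0, 0, 0], "spin": -0.035},
    {"hand": 10, "dp": [0, 0, 0], "spin": -0.035},
    {"hand": 10, "dp": [0, 0, 0], "spin": -0.035},
  ],
)

```text
time: 35.55
ee_pos: [0.4826, 0.3821, 0.0731]
eef_rot: [-0.112, 0.994, 0.001, 0.001]
ft_force: [2.6, 5.0, -2.7]
width: 0.0177
grip_force: 30.0
```

```bash
python3 go.py; python3 -c "
from bench import *;print(read_state()['torque'])"
```

```text
t 35.5 [0.4826 0.3821 0.0731] yaw -167.2 j7 0.49 w 0.0177 g 30.0 [ 2.6  5.  -2.7]
[ 1.2684612  -0.79637058  0.02012054]
```

carry_out(
  deltas=[
    {"hand": 10, "dp": [0, 0, 0], "spin": -0.005},
    {"hand": 10, "dp": [0, 0, 0], "spin": -0.01},
    {"hand": 10, "dp": [0, 0, 0], "spin": -0.015},
    {"hand": 10, "dp": [0, 0, 0], "spin": -0.02},
    {"hand": 10, "dp": [0, 0, 0], "spin": -0.02},
    {"hand": 10, "dp": [0, 0, 0], "spin": -0.02},
  ],
)

```text
time: 36.15
ee_pos: [0.4826, 0.3821, 0.0731]
eef_rot: [-0.142, 0.99, 0.001, 0.0]
ft_force: [1.8, 5.1, -1.8]
width: 0.0177
grip_force: 30.0
```

```bash
python3 go.py; python3 -c "
from bench import *;print(read_state()['torque'])"
```

```text
t 36.1 [0.4826 0.3821 0.0731] yaw -163.6 j7 0.55 w 0.0177 g 30.0 [ 1.8  5.1 -1.8]
[ 1.33548446 -0.55936253 -0.68322132]
```

Torque rose to −0.68 N m at yaw 196°, so that's the stop. One small firming push, then release.

carry_out(
  deltas=[
    {"hand": 10, "dp": [0, 0, 0], "spin": -0.008},
    {"hand": 10, "dp": [0, 0, 0], "spin": -0.008},
    {"hand": 10, "dp": [0, 0, 0], "spin": -0.008},
  ],
)

```text
time: 36.45
ee_pos: [0.4828, 0.3821, 0.0731]
eef_rot: [-0.155, 0.988, 0.001, 0.001]
ft_force: [3.3, 6.2, -1.3]
width: 0.018
grip_force: 30.0
```

```bash
python3 go.py; python3 -c "
from bench import *;print(read_state()['torque'])"
```

```text
t 36.5 [0.4828 0.3821 0.0731] yaw -162.2 j7 0.57 w 0.0180 g 30.0 [ 3.3  6.2 -1.3]
[ 1.41149036 -0.77181535 -0.73695628]
```

carry_out(
  deltas=[
    {"hand": 70, "dp": [0, 0, 0], "spin": 0},
    {"hand": 70, "dp": [0, 0, 0], "spin": 0},
    {"hand": 70, "dp": [0, 0, 0], "spin": 0},
    {"hand": 70, "dp": [0, 0, 0], "spin": 0},
    {"hand": 70, "dp": [0, 0, 0], "spin": 0},
    {"hand": 70, "dp": [0, 0, 0], "spin": 0},
    {"hand": 70, "dp": [0, 0, -0.1], "spin": 0},
    {"hand": 70, "dp": [0, 0, -0.3], "spin": 0},
    {"hand": 70, "dp": [0, 0, -0.5], "spin": 0},
    {"hand": 70, "dp": [0, 0, -0.7], "spin": 0},
    {"hand": 70, "dp": [0, 0, -0.9], "spin": 0},
    {"hand": 70, "dp": [0, 0, -1], "spin": 0},
    {"hand": 70, "dp": [0, 0, -1], "spin": 0},
    {"hand": 70, "dp": [0, 0, -1], "spin": 0},
  ],
)

```text
time: 37.85
ee_pos: [0.4821, 0.3816, 0.3229]
eef_rot: [-0.157, 0.988, -0.0, 0.0]
ft_force: [0.1, 0.3, 0.2]
width: 0.0699
grip_force: 0.0
```

```bash
python3 go.py .49,.15,.33,90
```

```text
t 37.9 [0.4821 0.3816 0.3229] yaw -161.9 j7 0.73 w 0.0699 g 0.0 [0.1 0.3 0.2]
-> .49,.15,.33,90 dp [ 0.2574 -0.8906 -0.0284] spin 0.6004 rows>=12.6 tilt 0.0007
```

carry_out(
  deltas=[
    {"hand": 70, "dp": [0.14, -0.5, -0.1], "spin": 0.6},
    {"hand": 70, "dp": [0.14, -0.5, -0.1], "spin": 0.6},
    {"hand": 70, "dp": [0.14, -0.5, -0.1], "spin": 0.6},
    {"hand": 70, "dp": [0.14, -0.5, -0.1], "spin": 0.6},
    {"hand": 70, "dp": [0.14, -0.5, -0.1], "spin": 0.6},
    {"hand": 70, "dp": [0.14, -0.5, -0.1], "spin": 0.6},
    {"hand": 70, "dp": [0.14, -0.5, -0.1], "spin": 0.6},
    {"hand": 70, "dp": [0.14, -0.5, -0.1], "spin": 0.6},
    {"hand": 70, "dp": [0.14, -0.5, -0.1], "spin": 0.6},
    {"hand": 70, "dp": [0.14, -0.5, -0.1], "spin": 0.6},
    {"hand": 70, "dp": [0.14, -0.5, -0.1], "spin": 0.6},
    {"hand": 70, "dp": [0.14, -0.5, -0.1], "spin": 0.6},
    {"hand": 70, "dp": [0.14, -0.5, -0.1], "spin": 0.6},
    {"hand": 70, "dp": [0.14, -0.5, -0.1], "spin": 0.6},
    {"hand": 70, "dp": [0.14, -0.5, -0.1], "spin": 0.6},
    {"hand": 70, "dp": [0.14, -0.5, -0.1], "spin": 0.6},
    {"hand": 70, "dp": [0.14, -0.5, -0.1], "spin": 0.6},
  ],
)

```text
time: 39.55
ee_pos: [0.4877, 0.2517, 0.3477]
eef_rot: [0.706, 0.708, -0.0, -0.0]
ft_force: [-0.7, 0.1, -0.1]
width: 0.0703
grip_force: 0.0
```

```bash
python3 go.py .45,.03,.4,60
python3 - <<'E'
from h import *
im=camera('wrist'); s=read_state(); C=cam('wrist',s)
u,v=proj(C,[[.482,.382,.06]])[0].astype(int); v0=max(v-50,0)
cv2.imwrite('pics/k2.png',cv2.resize(im[v0:v0+100,u-65:u+65,::-1],(780,600),interpolation=cv2.INTER_CUBIC))
E
```

```text
t 39.5 [0.4877 0.2517 0.3477] yaw 90.1 j7 -0.75 w 0.0703 g 0.0 [-0.7  0.1 -0.1]
-> .45,.03,.4,60 dp [-0.8865 -0.1528 -0.2093] spin 0.1674 rows>=4.6 tilt 0.0005
```

View pics/k2.png

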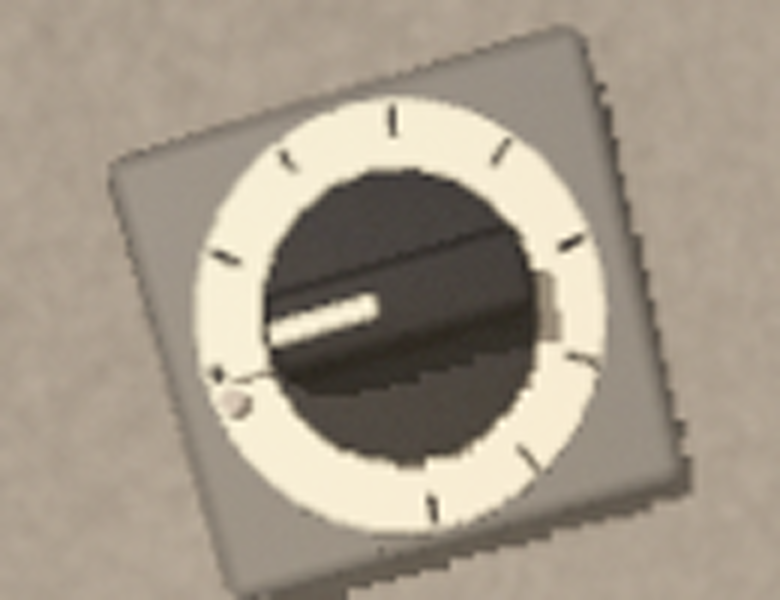

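Pointer runs (377,306)→(268,333), parallel to the housing's sides and by the thick tick, so the knob is at zero. On to the bar.

carry_out(
  deltas=[
    {"hand": 70, "dp": [-0.2, -0.02, -0.2], "spin": 0.167},
    {"hand": 70, "dp": [-0.4, -0.05, -0.2], "spin": 0.167},
    {"hand": 70, "dp": [-0.6, -0.1, -0.2], "spin": 0.167},
    {"hand": 70, "dp": [-0.8, -0.12, -0.2], "spin": 0.167},
    {"hand": 70, "dp": [-1, -0.15, -0.2], "spin": 0.167},
    {"hand": 70, "dp": [-1, -0.15, -0.2], "spin": 0.167},
    {"hand": 70, "dp": [-1, -0.15, -0.2], "spin": 0.167},
  ],
)

```text
time: 40.3
ee_pos: [0.4501, -0.0018, 0.3979]
eef_rot: [0.867, 0.498, -0.0, 0.0]
ft_force: [0.2, 0.3, -0.5]
width: 0.0701
grip_force: 0.0
```

```bash
python3 go.py .47,-.18,.38,20
```

```text
t 40.3 [ 0.4501 -0.0018  0.3979] yaw 59.7 j7 -0.55 w 0.0701 g 0.0 [ 0.2  0.3 -0.5]
-> .47,-.18,.38,20 dp [-0.5753  0.4285  0.0717] spin 0.2205 rows>=4.6 tilt 0.0011
```

carry_out(
  deltas=[
    {"hand": 70, "dp": [-0.575, 0.43, 0.07], "spin": 0.22},
    {"hand": 70, "dp": [-0.575, 0.43, 0.07], "spin": 0.22},
    {"hand": 70, "dp": [-0.575, 0.43, 0.07], "spin": 0.22},
    {"hand": 70, "dp": [-0.575, 0.43, 0.07], "spin": 0.22},
    {"hand": 70, "dp": [-0.575, 0.43, 0.07], "spin": 0.22},
    {"hand": 70, "dp": [-0.575, 0.43, 0.07], "spin": 0.22},
    {"hand": 70, "dp": [-0.575, 0.43, 0.07], "spin": 0.22},
  ],
)

```text
time: 41.0
ee_pos: [0.4723, -0.1747, 0.3807]
eef_rot: [0.984, 0.18, 0.0, -0.0]
ft_force: [1.1, -0.2, -0.5]
width: 0.0701
grip_force: 0.0
```

```bash
python3 go.py .47,-.38,.38,-6
```

```text
t 41.0 [ 0.4723 -0.1747  0.3807] yaw 20.7 j7 -0.98 w 0.0701 g 0.0 [ 1.1 -0.2 -0.5]
-> .47,-.38,.38,-6 dp [-0.2994  0.7645  0.0027] spin 0.1486 rows>=4.1 tilt 0.0005
```

carry_out(
  deltas=[
    {"hand": 70, "dp": [-0.18, 0.72, 0.0], "spin": 0.149},
    {"hand": 70, "dp": [-0.18, 0.72, 0.0], "spin": 0.149},
    {"hand": 70, "dp": [-0.18, 0.72, 0.0], "spin": 0.149},
    {"hand": 70, "dp": [-0.18, 0.72, 0.0], "spin": 0.149},
    {"hand": 70, "dp": [-0.18, 0.72, 0.0], "spin": 0.149},
    {"hand": 70, "dp": [-0.18, 0.72, 0.0], "spin": 0.149},
    {"hand": 70, "dp": [-0.18, 0.72, 0.0], "spin": 0.149},
    {"hand": 70, "dp": [-0.18, 0.72, 0.0], "spin": 0.149},
  ],
)

```text
time: 41.8
ee_pos: [0.4929, -0.3591, 0.3813]
eef_rot: [0.999, -0.054, 0.0, 0.0]
ft_force: [0.1, 0.7, -0.2]
width: 0.0698
grip_force: 0.0
```

```bash
python3 go.py; python3 jars.py
python3 - <<'E'
from h import *
s=read_state(); im=camera('wrist'); np.savez('w3.npz',im=im,ee_pos=s['ee_pos'],eef_rot=s['eef_rot'])
a=cv2.resize(im[:,:,::-1],(480,360),interpolation=cv2.INTER_AREA)
b=cv2.resize(camera('scene')[130:260,150:340,::-1],(480,328),interpolation=cv2.INTER_CUBIC)[:240]
cv2.imwrite('pics/w3.png',np.vstack([a,b]))
C=cam('wrist',s); i=im.astype(int)
m=(i.min(2)>150)&(i.max(2)-i.min(2)<45)
for a,c,k in blobs(m,800):
    r=cv2.minAreaRect(np.argwhere(k)[:,::-1].astype(np.float32)); P=back(C,cv2.boxPoints(r),.024); print(a,c,r,P.round(4).tolist())
E
```

```text
t 41.8 [ 0.4929 -0.3591  0.3813] yaw -6.2 j7 -1.25 w 0.0698 g 0.0 [ 0.1  0.7 -0.2]
scene [(405, [0.58, -0.064]), (203, [0.581, 0.024]), (203, [0.581, 0.084]), (204, [0.584, 0.143])]
side [(498, [0.587, -0.066]), (300, [0.588, 0.02]), (333, [0.588, 0.08]), (361, [0.591, 0.139])]
931 [334.00966702  50.66272825] ((339.39654541015625, 54.758636474609375), (61.320106506347656, 52.128662109375), 66.80140686035156) [[0.6601, -0.46, 0.024], [0.6835, -0.5381, 0.024], [0.5944, -0.5761, 0.024], [0.569, -0.4946, 0.024]]
7235 [179.24505874 136.73766413] ((175.14999389648438, 124.05001068115234), (98.97929382324219, 183.41212463378906), 18.434947967529297) [[0.434, -0.0627, 0.024], [0.7096, -0.2314, 0.024], [0.6451, -0.3743, 0.024], [0.3519, -0.2293, 0.024]]
876 [ 77.77054795 113.91438356] ((78.25000762939453, 113.75000762939453), (35.35533905029297, 30.405588150024414), 45.0) [[0.5936, -0.0228, 0.024], [0.6233, -0.072, 0.024], [0.5767, -0.1057, 0.024], [0.5452, -0.0567, 0.024]]
821 [ 45.96589525 118.95980512] ((46.0, 119.0), (32.0, 30.0), 90.0) [[0.6148, 0.0175, 0.024], [0.607, -0.0383, 0.024], [
[... 178 characters left out ...]
114746) [[0.2763, -0.2852, 0.024], [0.5617, -0.4276, 0.024], [0.4577, -0.6424, 0.024], [0.1286, -0.5316, 0.024]]
2364 [401.57571912 155.04526227] ((396.5482177734375, 151.67828369140625), (82.66868591308594, 87.51995849609375), 37.99873733520508) [[0.4515, -0.5073, 0.024], [0.5613, -0.6028, 0.024], [0.4624, -0.7265, 0.024], [0.3385, -0.6314, 0.024]]
1359 [430.03679176 206.89845475] ((426.5, 195.0), (82.0, 49.0), 90.0) [[0.4515, -0.6256, 0.024], [0.4422, -0.7186, 0.024], [0.2729, -0.7365, 0.024], [0.2858, -0.634, 0.024]]
1272 [283.88522013 300.18553459] ((273.0, 302.0), (112.0, 24.0), 0.0) [[0.1411, -0.2435, 0.024], [0.2031, -0.2531, 0.024], [0.1765, -0.4859, 0.024], [0.1132, -0.4849, 0.024]]
```

View pics/w3.png

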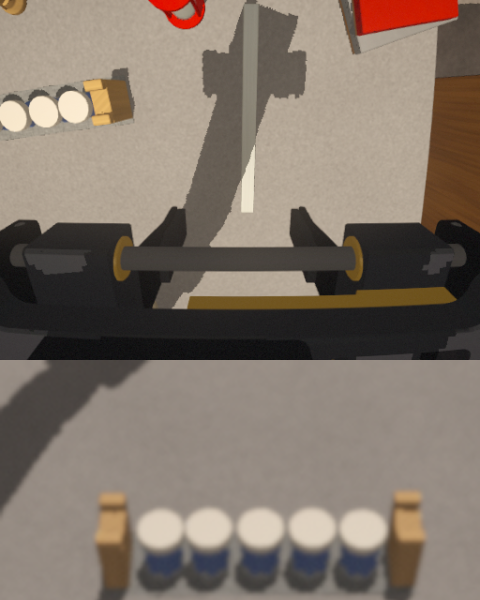

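All five jars stand in one row between the uprights. The bar top runs from (251,4) to (247,212) in the upper picture.

Run:
```python
from h import *
d=np.load('w3.npz'); C=cam('wrist',d); im=d['im']
P=back(C,np.array([[244,4],[258,4],[253,212],[241,212]])/.9375,.024); print(P.round(4))
for v in (30,60,90,120,150,170,190,210):
    r=im[v,240:290].astype(int).sum(1); g=np.abs(np.diff(r)); k=np.argsort(g)[-4:]+240; print(v,sorted(k.tolist()), end=' ')
    e=sorted(k.tolist()); print(back(C,[[e[0]+.5,v],[e[-1]+.5,v]],.024)[:,:2].round(4).tolist())
c=im[200:240,262].astype(int).sum(1); k=np.argmax(np.abs(np.diff(c)))+200; print('end',k,back(C,[[262,k+.5]],.024).round(4))
c=im[0:20,268].astype(int).sum(1); print(c.tolist())
```

```text
[[ 0.7145 -0.3964  0.024 ]
 [ 0.7121 -0.4196  0.024 ]
 [ 0.3372 -0.3759  0.024 ]
 [ 0.3399 -0.3516  0.024 ]]
30 [251, 259, 274, 275] [[0.6788, -0.3787], [0.6747, -0.4166]]
60 [258, 259, 273, 274] [[0.6328, -0.385], [0.63, -0.4108]]
90 [257, 258, 259, 273] [[0.5863, -0.3784], [0.5834, -0.4049]]
120 [257, 258, 272, 281] [[0.5374, -0.3732], [0.533, -0.4141]]
150 [256, 257, 258, 272] [[0.4861, -0.366], [0.483, -0.394]]
170 [257, 265, 270, 271] [[0.4498, -0.364], [0.4471, -0.389]]
190 [257, 258, 270, 271] [[0.4122, -0.36], [0.4094, -0.3856]]
210 [249, 257, 269, 270] [[0.3746, -0.3409], [0.3702, -0.3802]]
end 226 [[ 0.3381 -0.3609  0.024 ]]
[264, 263, 267, 272, 358, 391, 386, 390, 393, 390, 385, 394, 394, 394, 392, 388, 395, 391, 398, 396]
```

```bash
python3 go.py .5265,-.386,.15,-6.5
```

```text
t 42.0 [ 0.4924 -0.3603  0.3809] yaw -6.4 j7 -1.25 w 0.0700 g 0.0 [-0.1  0.9  0.7]
-> .5265,-.386,.15,-6.5 dp [0.1469 0.0871 0.9236] spin 0.0008 rows>=4.7 tilt 0.0007
```

carry_out(
  deltas=[
    {"hand": 70, "dp": [0.147, 0.087, 0.2], "spin": 0.001},
    {"hand": 70, "dp": [0.147, 0.087, 0.4], "spin": 0.001},
    {"hand": 70, "dp": [0.147, 0.087, 0.6], "spin": 0.001},
    {"hand": 70, "dp": [0.147, 0.087, 0.8], "spin": 0.001},
    {"hand": 70, "dp": [0.147, 0.087, 0.924], "spin": 0.001},
    {"hand": 70, "dp": [0.147, 0.087, 0.924], "spin": 0.001},
    {"hand": 70, "dp": [0.147, 0.087, 0.924], "spin": 0.001},
    {"hand": 70, "dp": [0.147, 0.087, 0.924], "spin": 0.001},
  ],
)

```text
time: 42.8
ee_pos: [0.528, -0.3872, 0.1529]
eef_rot: [0.998, -0.057, 0.002, 0.001]
ft_force: [-0.3, 1.1, 0.0]
width: 0.0701
grip_force: 0.0
```

```bash
python3 go.py .5265,-.386,.025,-6.5
```

```text
t 42.8 [ 0.528  -0.3872  0.1529] yaw -6.6 j7 -1.31 w 0.0701 g 0.0 [-0.3  1.1  0. ]
-> .5265,-.386,.025,-6.5 dp [-0.0063 -0.004   0.5118] spin -0.0005 rows>=2.6 tilt 0.0045
```

carry_out(
  deltas=[
    {"hand": 70, "dp": [-0.006, -0.004, 0.2], "spin": 0},
    {"hand": 70, "dp": [-0.006, -0.004, 0.35], "spin": 0},
    {"hand": 70, "dp": [-0.006, -0.004, 0.46], "spin": 0},
    {"hand": 70, "dp": [-0.006, -0.004, 0.505], "spin": 0},
    {"hand": 70, "dp": [-0.006, -0.004, 0.505], "spin": 0},
    {"hand": 15, "dp": [-0.006, -0.004, 0.505], "spin": 0},
    {"hand": 15, "dp": [-0.006, -0.004, 0.505], "spin": 0},
    {"hand": 15, "dp": [-0.006, -0.004, 0.505], "spin": 0},
    {"hand": 15, "dp": [-0.006, -0.004, 0.505], "spin": 0},
    {"hand": 15, "dp": [-0.006, -0.004, 0.505], "spin": 0},
    {"hand": 15, "dp": [-0.006, -0.004, 0.505], "spin": 0},
    {"hand": 15, "dp": [-0.006, -0.004, 0.505], "spin": 0},
    {"hand": 15, "dp": [-0.006, -0.004, 0.505], "spin": 0},
  ],
  force=40,
)

```text
time: 44.1
ee_pos: [0.5251, -0.3852, 0.0233]
eef_rot: [0.998, -0.057, 0.0, -0.0]
ft_force: [0.2, 1.2, 2.1]
width: 0.0254
grip_force: 40.0
```

```bash
python3 go.py .5265,-.386,.22,-6.5
```

```text
t 44.1 [ 0.5251 -0.3852  0.0233] yaw -6.6 j7 -1.37 w 0.0254 g 40.0 [0.2 1.2 2.1]
-> .5265,-.386,.22,-6.5 dp [ 0.0057  0.0024 -0.7867] spin -0.0005 rows>=3.9 tilt 0.0001
```

carry_out(
  deltas=[
    {"hand": 15, "dp": [0, 0, -0.1], "spin": 0},
    {"hand": 15, "dp": [0, 0, -0.25], "spin": 0},
    {"hand": 15, "dp": [0, 0, -0.45], "spin": 0},
    {"hand": 15, "dp": [0, 0, -0.65], "spin": 0},
    {"hand": 15, "dp": [0, 0, -0.85], "spin": 0},
    {"hand": 15, "dp": [0, 0, -0.95], "spin": 0},
    {"hand": 15, "dp": [0, 0, -0.95], "spin": 0},
    {"hand": 15, "dp": [0, 0, -0.95], "spin": 0},
    {"hand": 15, "dp": [0, 0, -0.95], "spin": 0},
  ],
)

```text
time: 45.0
ee_pos: [0.5243, -0.3851, 0.2585]
eef_rot: [0.998, -0.057, -0.001, -0.001]
ft_force: [0.5, 0.4, -3.0]
width: 0.0258
grip_force: 40.0
```

```bash
python3 go.py .545,-.18,.27,45; python3 jars.py
```

```text
t 45.0 [ 0.5243 -0.3851  0.2585] yaw -6.6 j7 -1.28 w 0.0258 g 40.0 [ 0.5  0.4 -3. ]
-> .545,-.18,.27,45 dp [-0.0117 -0.8246 -0.0462] spin -0.2866 rows>=6.0 tilt 0.0033
scene [(416, [0.58, -0.064]), (207, [0.581, 0.024]), (208, [0.581, 0.084]), (208, [0.583, 0.142])]
side [(502, [0.587, -0.066]), (303, [0.588, 0.02]), (333, [0.588, 0.08]), (366, [0.591, 0.139])]
```

carry_out(
  deltas=[
    {"hand": 15, "dp": [0, -0.12, -0.04], "spin": -0.04},
    {"hand": 15, "dp": [0, -0.24, -0.04], "spin": -0.08},
    {"hand": 15, "dp": [0, -0.36, -0.04], "spin": -0.12},
    {"hand": 15, "dp": [0, -0.48, -0.04], "spin": -0.16},
    {"hand": 15, "dp": [0, -0.6, -0.04], "spin": -0.2},
    {"hand": 15, "dp": [0, -0.72, -0.04], "spin": -0.24},
    {"hand": 15, "dp": [-0.01, -0.825, -0.04], "spin": -0.287},
    {"hand": 15, "dp": [-0.01, -0.825, -0.04], "spin": -0.287},
    {"hand": 15, "dp": [-0.01, -0.825, -0.04], "spin": -0.287},
  ],
)

```text
time: 46.0
ee_pos: [0.546, -0.1799, 0.2701]
eef_rot: [0.924, 0.383, -0.0, -0.0]
ft_force: [-0.5, -0.9, -2.1]
width: 0.0258
grip_force: 40.0
```

```bash
python3 go.py .5856,.0203,.27,90
```

```text
t 46.0 [ 0.546  -0.1799  0.2701] yaw 45.1 j7 -0.72 w 0.0258 g 40.0 [-0.5 -0.9 -2.1]
-> .5856,.0203,.27,90 dp [ 6.788e-01 -4.535e-01  4.000e-04] spin -0.2496 rows>=5.2 tilt 0.0009
```

carry_out(
  deltas=[
    {"hand": 15, "dp": [0.11, -0.075, 0], "spin": -0.04},
    {"hand": 15, "dp": [0.22, -0.15, 0], "spin": -0.08},
    {"hand": 15, "dp": [0.33, -0.22, 0], "spin": -0.12},
    {"hand": 15, "dp": [0.45, -0.3, 0], "spin": -0.16},
    {"hand": 15, "dp": [0.56, -0.38, 0], "spin": -0.2},
    {"hand": 15, "dp": [0.68, -0.453, 0], "spin": -0.25},
    {"hand": 15, "dp": [0.68, -0.453, 0], "spin": -0.25},
    {"hand": 15, "dp": [0.68, -0.453, 0], "spin": -0.25},
    {"hand": 15, "dp": [0.68, -0.453, 0.15], "spin": -0.25},
    {"hand": 15, "dp": [0.68, -0.453, 0.3], "spin": -0.25},
    {"hand": 15, "dp": [0.68, -0.453, 0.4], "spin": -0.25},
    {"hand": 15, "dp": [0.68, -0.453, 0.4], "spin": -0.25},
    {"hand": 15, "dp": [0.68, -0.453, 0.4], "spin": -0.25},
    {"hand": 15, "dp": [0.68, -0.453, 0.4], "spin": -0.25},
  ],
)

```text
time: 47.4
ee_pos: [0.5871, 0.0196, 0.1725]
eef_rot: [0.707, 0.707, 0.001, 0.001]
ft_force: [-0.0, -0.2, -1.5]
width: 0.0258
grip_force: 40.0
```

```bash
python3 go.py .5856,.0203,.107,90
python3 - <<'E'
from h import *
a=camera('side')[110:310,180:400,::-1]; b=camera('scene')[140:230,170:330,::-1]
cv2.imwrite('pics/p1.png',np.hstack([cv2.resize(a,(400,364)),cv2.resize(b,(400,225)) if 0 else cv2.copyMakeBorder(cv2.resize(b,(400,225)),0,139,0,0,cv2.BORDER_CONSTANT)]))
E
```

```text
t 47.4 [0.5871 0.0196 0.1725] yaw 90.0 j7 -0.41 w 0.0258 g 40.0 [-0.  -0.2 -1.5]
-> .5856,.0203,.107,90 dp [ 0.0028 -0.006   0.262 ] spin -0.0002 rows>=1.3 tilt 0.0024
```

View pics/p1.png

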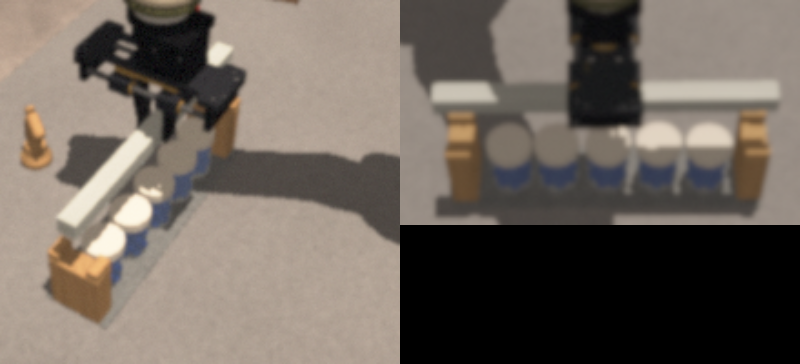

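The bar is above the row, centred over the uprights: (432–778) against uprights at (462, 752). Lowering.

carry_out(
  deltas=[
    {"hand": 15, "dp": [0.003, -0.006, 0.1], "spin": 0},
    {"hand": 15, "dp": [0.003, -0.006, 0.18], "spin": 0},
    {"hand": 15, "dp": [0.003, -0.006, 0.18], "spin": 0},
    {"hand": 15, "dp": [0.003, -0.006, 0.22], "spin": 0},
    {"hand": 15, "dp": [0.003, -0.006, 0.24], "spin": 0},
    {"hand": 15, "dp": [0.003, -0.006, 0.24], "spin": 0},
    {"hand": 15, "dp": [0.003, -0.006, 0.24], "spin": 0},
  ],
)

```text
time: 48.2
ee_pos: [0.5849, 0.0209, 0.1113]
eef_rot: [0.707, 0.708, 0.0, 0.0]
ft_force: [0.1, -0.1, -1.8]
width: 0.0259
grip_force: 40.0
```

```bash
python3 go.py .5856,.0203,.107,90
```

```text
t 48.2 [0.5849 0.0209 0.1113] yaw 90.1 j7 -0.45 w 0.0259 g 40.0 [ 0.1 -0.1 -1.8]
-> .5856,.0203,.107,90 dp [-0.0026  0.0028  0.017 ] spin 0.0004 rows>=0.1 tilt 0.0006
```

carry_out(
  deltas=[
    {"hand": 15, "dp": [-0.002, 0.002, 0.01], "spin": 0},
    {"hand": 15, "dp": [-0.002, 0.002, 0.018], "spin": 0},
    {"hand": 15, "dp": [-0.002, 0.002, 0.018], "spin": 0},
    {"hand": 15, "dp": [-0.002, 0.002, 0.018], "spin": 0},
  ],
)

```text
time: 48.6
ee_pos: [0.5855, 0.0203, 0.1073]
eef_rot: [0.707, 0.707, 0.0, 0.001]
ft_force: [-2.8, -1.2, 7.3]
width: 0.0257
grip_force: 40.0
```

```bash
python3 go.py .5856,.0203,.107,90
```

```text
t 48.6 [0.5855 0.0203 0.1073] yaw 90.1 j7 -0.45 w 0.0257 g 40.0 [-2.8 -1.2  7.3]
-> .5856,.0203,.107,90 dp [0.0001 0.0002 0.0012] spin 0.0003 rows>=0.0 tilt 0.0012
```

carry_out(
  deltas=[
    {"hand": 60, "dp": [0, 0, 0], "spin": 0},
    {"hand": 60, "dp": [0, 0, 0], "spin": 0},
    {"hand": 60, "dp": [0, 0, 0], "spin": 0},
    {"hand": 60, "dp": [0, 0, 0], "spin": 0},
    {"hand": 60, "dp": [0, 0, 0], "spin": 0},
    {"hand": 60, "dp": [0, 0, 0], "spin": 0},
    {"hand": 60, "dp": [0, 0, -0.1], "spin": 0},
    {"hand": 60, "dp": [0, 0, -0.3], "spin": 0},
    {"hand": 60, "dp": [0, 0, -0.5], "spin": 0},
    {"hand": 60, "dp": [0, 0, -0.7], "spin": 0},
    {"hand": 60, "dp": [0, -0.2, -0.9], "spin": 0},
    {"hand": 60, "dp": [0, -0.4, -1], "spin": 0},
    {"hand": 60, "dp": [0, -0.6, -1], "spin": 0},
    {"hand": 60, "dp": [0, -0.6, -1], "spin": 0},
    {"hand": 60, "dp": [0, -0.6, -1], "spin": 0},
    {"hand": 60, "dp": [0, -0.6, -1], "spin": 0},
  ],
)

```text
time: 50.2
ee_pos: [0.435, 0.0198, 0.3568]
eef_rot: [0.707, 0.707, -0.001, 0.002]
ft_force: [-0.1, 0.2, 0.2]
width: 0.0597
grip_force: 0.0
```

```bash
python3 go.py
python3 - <<'E'
from h import *
a=camera('side')[110:310,160:400,::-1]; b=camera('scene')[130:290,120:400,::-1]
cv2.imwrite('pics/f.png',np.hstack([cv2.resize(a,(400,333),interpolation=cv2.INTER_CUBIC),cv2.copyMakeBorder(cv2.resize(b,(400,229),interpolation=cv2.INTER_CUBIC),0,104,0,0,cv2.BORDER_CONSTANT)]))
E
```

```text
t 50.2 [0.435  0.0198 0.3568] yaw 90.0 j7 0.02 w 0.0597 g 0.0 [-0.1  0.2  0.2]
```

View pics/f.png

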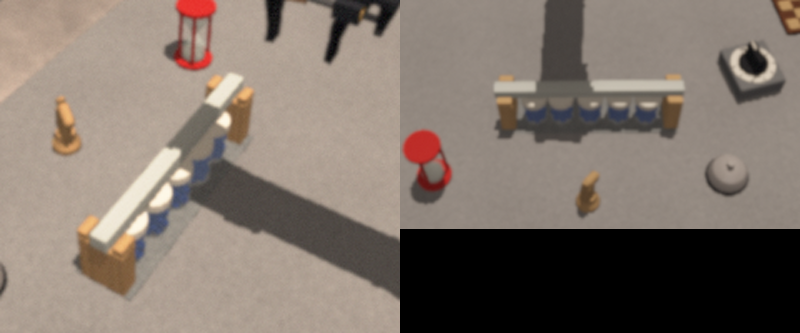

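Run:
```python
from h import *
im=camera('scene').astype(int); C=cam('scene')
p=proj(C,[[.5856,-.1683,.108],[.5856,.2117,.108],[.5856,.0217,.108]]); print(p.round(1))
v=int(round(p[0,1]))
for dv in (-1,0,1):
    r=im[v+dv].sum(1); 
    for u in p[:2,0]:
        u=int(u); s=r[u-9:u+10]; k=np.argmax(np.abs(np.diff(s)))+u-9+.5; print(dv,k,back(C,[[k,v+dv]],.108)[0,:2].round(4), end=' ')
    print()
b=im[v-8:v+9,int(p[2,0])+30].sum(1); print(b.tolist())
```

```text
[[185.3 189.9]
 [318.6 188.7]
 [252.  189.3]]
-1 185.5 [ 0.5825 -0.168 ] -1 318.5 [0.5865 0.2113] 
0 185.5 [ 0.586  -0.1677] 0 318.5 [0.59  0.211] 
1 185.5 [ 0.5895 -0.1675] 1 318.5 [0.5935 0.2107] 
[405, 403, 414, 457, 519, 554, 563, 563, 567, 565, 539, 454, 346, 290, 287, 304, 319]
```

The bar's ends are where they should be, y −0.168 and 0.211, so it is centred on the rack to within 1 mm. Handing in.

```bash
python3 -c "
from bench import *
print(close_job())"
```

```text
the job is handed in; nothing more can be done
None
```

The job is handed in: the knob is back at its zero stop, all five jars stand in the row, and the bar was laid last, lying in both notches and centred to about 1 mm; the bell, knight and hourglass were left alone.

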